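Turn the sawn block in the vise and show its mark to the camera in the mirror

ROBOT

A 6-joint arm with a two-finger parallel gripper is mounted at the origin on the work surface. World frame = base frame: x ahead of the robot, y to its left, z up, the work surface at z = 0. Lengths are in mm, angles in rad, forces in N, time in s.
With the tool pointing down it reaches from about 325 to 900 mm from the base axis. Payload 6.1 kg.
Tool frame: the origin (TCP) lies between the finger pads; the fingertips stand bot.tips_ahead ahead of it and the grasp point (between the pads) lies 6 mm ahead of it (bot.tips_ahead is the distance from the TCP to the fingertips, in mm); z points along the fingers, x is the direction in which the jaws open and shut, and the axes are right-handed (so a half turn about z gives the same grasp; the last joint's range is limited). The gripper opens to 85 mm and grips with 20 to 120 N. Pads are 22 mm wide; open, the fingers measure 114 mm over their backs; the gripper's body (76 mm by 85 mm) begins 54 mm behind the grasp point. The pads swing forward as they close: fully open they stand 13 mm farther back than shut.
Start: joints at [1.146, 0.22, 1.526, -0, 1.395, -0.126], TCP at [183.982, 597.299, 216.6] pointing down, gripper open.
Joint ranges: [-2.98, 2.98], [-0.91, 2.08], [0.09, 2.57], [-1.24, 4.39], [0.2, 2.65], [-2.68, 2.68]. Speed limits (rad/s): [2.57, 2.57, 3.01, 3.14, 3.14, 3.14].

INTERFACE

Orientations are given as a 3x3 rotation matrix whose columns are the frame's x, y, z axes.
In Python, from station import bot, imaging gives the robot as it stands.
- The arm moves only by the shell command python3 -m inch 'ROWS'. ROWS is JSON, a list of rows, each an object of numbers: "gripper": the opening, from 0 (shut) to 1 (fully open); "dx", "dy", "dz": the shift along the tool's x, y, z as a fraction of full scale; "twist": the turn about the tool's z as a fraction of full scale. In form: [{"gripper": .., "dx": .., "dy": .., "dz": .., "twist": ..}, ...]. A call has 1 to 12 rows; each row shifts and turns the commanded pose from where the row before left it, along the tool's axes as they then stand; what a row does not reach is not made up. Full scale, the value 1, is 300 mm for a shift and 90 degrees for a turn. A row lasts 1/12 s, in which the tool goes at most 41.7 mm and 7.16 degrees, less where a joint would pass 70% of its speed; a pose out of reach is approached as far as the arm can. A call with a number of a shift or a turn outside -1 to 1 is refused whole. A call with a gripper value outside its range is refused whole. The fingers move at their own pace and stop on an object; the grip force is fixed at half the most. Time passes only in rows, so rows that do not move let the fingers close. It gives the time, the measured TCP pose, the force and the opening at its end, in the units of the state.
- bot.get_obs(): the state, without advancing time (a new reading comes with each control period).
- imaging.camera(name): name is "scene" or "top"; returns a dict with "color" (420x560x3 uint8, red, green, blue), "K" (3x3 intrinsics, pixels), "view" (4x4, takes a point from world to camera coordinates). Camera axes: x right, y up, looking along -z (the intrinsics and any distortion apply to the point x, -y, -z); pixel columns grow to the right and rows downward; lengths in mm; the calibration is good to about 2 mm. A picture is of the moment at which its call begins. There is no depth.
- bot.job_done(): hands the job in, once; it reports no verdict.
The state is a dict: "time": time; "joints": joint angles; "qvel": joint speeds; "joint_efforts": joint torques, N m; "tcp_pos": TCP position; "tcp_rot": TCP orientation; "wrist_force": force on the tool from outside, world axes, zero at the start; "torque": the same for the moment, N m; "opening": finger opening in mm.
Only numpy, scipy, OpenCV 4.12 (cv2) and the standard library are available. Lean on these libraries where they do the work, as an engineer would, in place of code of your own. Each camera call takes 0.05 s, during which the arm holds its last target.

TASK

The engraved mark on the block looks out over the vise's fixed jaw, where the camera cannot read it: open the sliding jaw, lift the block out, and stand it back a quarter turn round, mark facing the mirror, midway along the jaws, with the sliding jaw pushed snugly against it. Then swing the sprung mirror by its pin until the camera beside the vise would see the mark in the middle of the mirror, and finish while still holding the pin at that angle. Leave the oil bottle, pipe offcut and spanner where they are.

Things in the scene. Friction and masses are not known exactly. Their poses are not given: they have to be found in the camera images.
- vise: Vise fixed to the table. Origin on the table; +x runs along the jaws towards the mirror, +y is how the sliding jaw opens. Bed x -50..50, y -65..155 mm, top at 20 mm height. Fixed jaw: face at y = -24 mm looking to +y, x -25..25 mm, top at 45 mm height. Both ends between the jaws are open. A turned and clamped block has its axis at x = 0, y = 0 of this frame.
- jaw (a joint): Sliding jaw's opening in m (0 to 0.035), along vise +y; it stays where left (3 N friction, light damping). Its face (same size as the fixed jaw's) is at vise y = 12.5 mm + this, so the gap between the jaws is 36.5 mm + this. It reads about 0.0115 when snug on the 48 mm width of the block.
- jaw_handle (a point): Top centre of the sliding jaw's steel handle, an upright 16 x 16 mm square post, sides parallel to the vise x and y, rising from 33 to 86 mm above the table; it lies at vise x = 0, 57.5 mm behind (+y of) the sliding jaw's face.
- block: Loose aluminium block, 48 (x) x 36 (y) x 70 (z, upright) mm, about 0.33 kg. Origin: centre of its underside. At the start it stands on the vise bed, its x along vise x, held across its 36 mm side; the mark is on its -y face, on the fixed jaw's side, showing above that jaw. After a quarter turn counter-clockwise seen from above, the mark faces vise +x, the mirror's side.
- mark (a point): Centre of the engraved dark ring-and-cross mark, about 22 mm across, on the block's -y face (18 mm from the block's axis), 50 mm above the block's underside.
- stand: Round foot (76 mm across) of the mirror stand, fixed to the table roughly 180 mm from the vise towards vise +x. Origin on the table on the mirror's upright pivot axis; at rest the mirror looks to this body's -x.
- mirror: Mirror, 50 x 50 mm glass centred 82 mm above the table, frame top at 111 mm. It turns on an upright axis through its glass, at rest looking along the stand's -x; up to 0.9 rad either way against a 0.6 N m/rad spring. Origin on the axis at table height; it faces its own -x. It shows the mark when, from above, -x halves the angle at the axis between lens and mark.
- mirror_pin (a point): Top centre of the mirror's upright round grip pin, 14 mm in diameter, 55 mm behind the glass (mirror +x) on an arm fixed to the mirror; top 125 mm above the table, free from 68 mm up.
- lens (a point): Centre of the front of the reading camera's lens, 100 mm above the table. The grey camera box (36 mm wide, top 118 mm above the table) stands on a fixed foot about 200 mm to the left or to the right of the vise, lens looking along vise +x with a wide view.
- aim_left (a point): Checking point on the vise: where the mirror should squarely face (seen from above) when the camera stands on the vise's left (+y) and the block is clamped in place. No object is there.
- aim_right (a point): The same when the camera stands on the vise's right (-y).
- oil: White oil bottle, 52 mm across, 120 mm high, loose, on the opposite side of the vise to the camera; origin at its underside. Leave alone.
- offcut: Steel pipe offcut standing on end, 48 mm across, 35 mm high, loose; origin at its underside. Leave alone.
- spanner: Spanner 140 mm long lying on the table, loose. Leave alone.

How it is judged:
By the outcome, as a careful person would: the job done as asked, in the order asked, and still so for the second after the job is handed in, while the arm keeps its last pose, push and grip.
It also fails if it takes over 64 s, if anything falls off the work surface, if the arm or the gripper's body presses on something with over 40 N, if the wrist force passes 120 N, or if a joint passes its speed limit or range.

## Working session

There is one attempt and no reset: what is moved stays moved. The work goes in short steps, Python scripts to look and compute and a shell command to move; the robot and the scene stay as the last step left them, time stands still between calls to the robot, and variables do not carry over. Pictures are saved under pics/ and viewed, and the job is handed in when it is done.

```bash
ls; mkdir -p pics; python3 - <<'E'
from station import bot, imaging
import cv2
print(bot.get_obs(), bot.tips_ahead)
for n in("scene","top"):
    c=imaging.camera(n); cv2.imwrite(f"pics/{n}0.png",c["color"][...,::-1]); print(n,c["K"],c["view"],[k for k in c])
E
```

```text
pics
{'time': 0.0, 'joints': array([ 1.14593106e+00,  2.21200928e-01,  1.52761293e+00, -1.65549123e-05,
        1.39469950e+00, -1.26101602e-01]), 'qvel': array([ 0.00044049,  0.00044575, -0.00013262, -0.00142399, -0.00049392,
       -0.00025835]), 'joint_efforts': array([-4.08928390e-04, -4.96913195e+01, -3.89388156e+01, -3.34845217e-04,
        1.14321389e-02,  2.72177510e-05]), 'tcp_pos': array([183.70931788, 596.72974074, 215.51391646]), 'tcp_rot': array([[ 2.94335341e-01,  9.55701890e-01, -7.76861446e-04],
       [ 9.55700303e-01, -2.94336280e-01, -1.75666269e-03],
       [-1.90750436e-03, -2.25398807e-04, -9.99998155e-01]]), 'wrist_force': array([-0.27269831,  0.3054103 ,  0.68544111]), 'torque': array([-0.03543104,  0.03575298,  0.00654694]), 'opening': 85.4415253067489} 25.0
scene [[524.74246273   0.         275.3621236 ]
 [  0.         524.74246273 205.51364662]
 [  0.           0.           1.        ]] [[ 6.32360879e-01  7.74569236e-01 -1.27364803e-02 -3.55976716e+02]
 [-5.18096460e-01  4.35084428e-01  7.36395002e-01  1.91176130e+02]
 [ 5.75930358e-01 -4.59068665e-01  6.76431950e-01 -1.45523301e+03]
 [ 0.00000000e+00  0.00000000e+00  0.00000000e+00  1.00000000e+00]] ['color', 'K', 'view']
top [[516.58707938   0.         280.35150078]
 [  0.         516.58707938 209.13036003]
 [  0.           0.           1.        ]] [[ 1.85285382e-02 -9.99825570e-01 -2.35008995e-03  3.45093422e+01]
 [ 9.84891037e-01  1.78468940e-02  1.72253107e-01 -5.28310794e+02]
 [-1.72181119e-01 -5.50618081e-03  9.85049920e-01 -1.19021085e+03]
 [ 0.00000000e+00  0.00000000e+00  0.00000000e+00  1.00000000e+00]] ['color', 'K', 'view']
```

View pics/scene0.png

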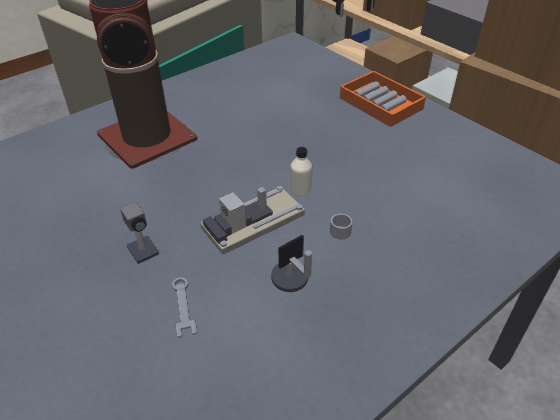

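View pics/top0.png

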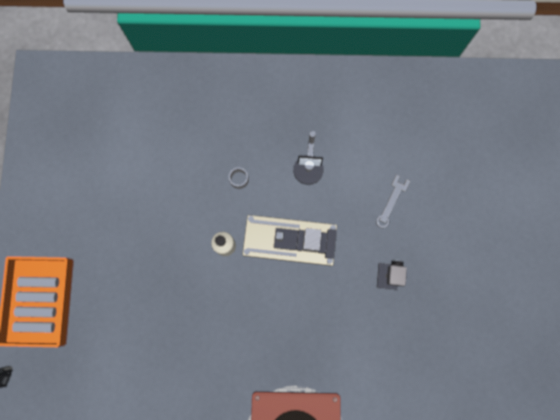

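The scene shows the vise, with its +y to image left in the top view. The fixed jaw is on the right near (332,243), the block at (313,239), and the handle at (281,236). The mirror foot is at (308,170), the camera box is at about (397,273) on the vise's right, and the oil, offcut and spanner are visible. Enlarging next.

```bash
cat > h.py <<'E'
import numpy as np, cv2
from station import bot, imaging
def proj(c,P):
    P=np.atleast_2d(P).astype(float); q=(c["view"][:3,:3]@P.T).T+c["view"][:3,3]
    q=q*[1,-1,-1]; u=(c["K"]@q.T).T; return u[:,:2]/u[:,2:]
def onz(c,uv,z):
    R=c["view"][:3,:3];t=c["view"][:3,3];o=-R.T@t
    d=np.linalg.inv(c["K"])@[uv[0],uv[1],1]; d=R.T@(d*[1,-1,-1]); return o+d*(z-o[2])/d[2]
def ray(c,uv):
    R=c["view"][:3,:3];t=c["view"][:3,3];o=-R.T@t
    d=np.linalg.inv(c["K"])@[uv[0],uv[1],1]; d=R.T@(d*[1,-1,-1]); return o,d/np.linalg.norm(d)
def tri(obs):
    A=np.zeros((3,3));b=np.zeros(3)
    for c,uv in obs:
        o,d=ray(c,uv);M=np.eye(3)-np.outer(d,d);A+=M;b+=M@o
    p=np.linalg.solve(A,b); return p
def crop(c,x0,y0,x1,y1,s,fn):
    im=cv2.resize(c["color"][y0:y1,x0:x1,::-1],None,fx=s,fy=s,interpolation=cv2.INTER_CUBIC)
    for i in range((x0+9)//10*10,x1,10): cv2.line(im,((i-x0)*s,0),((i-x0)*s,6 if i%50 else 14),(0,255,255),1)
    for i in range((y0+9)//10*10,y1,10): cv2.line(im,(0,(i-y0)*s),(6 if i%50 else 14,(i-y0)*s),(0,255,255),1)
    cv2.imwrite(fn,im)
E
python3 - <<'E'
from h import *
import pickle
t=imaging.camera("top");s=imaging.camera("scene")
pickle.dump((t,s),open("cam0.pkl","wb"))
crop(t,235,205,345,275,7,"pics/t_v.png")
crop(t,280,120,420,300,3,"pics/t_m.png")
crop(s,195,175,325,255,6,"pics/s_v.png")
crop(s,110,190,330,300,3,"pics/s_m.png")
E
```

```text
(no output)
```

View pics/t_v.png

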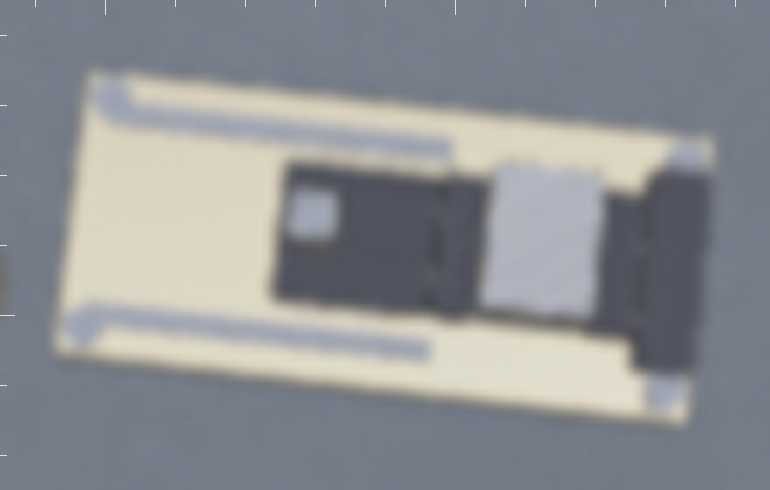

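View pics/t_m.png

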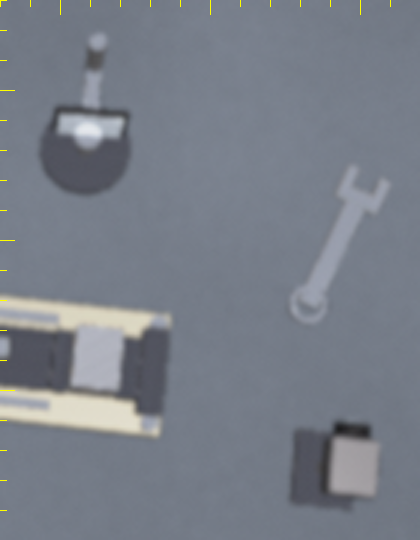

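View pics/s_v.png

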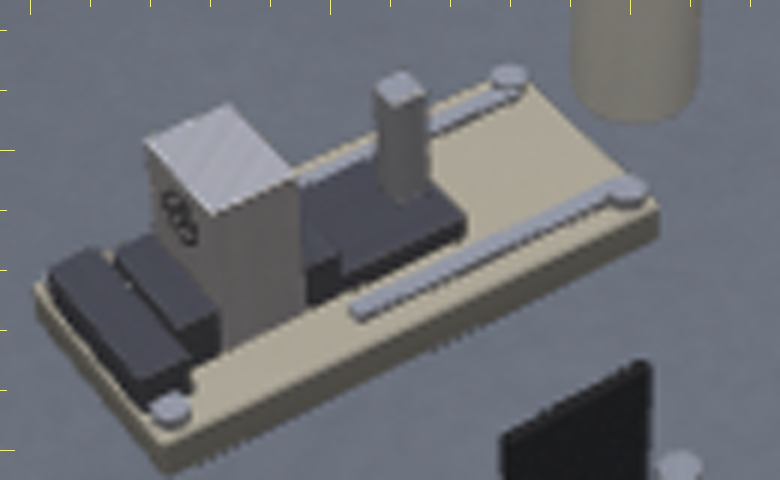

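View pics/s_m.png

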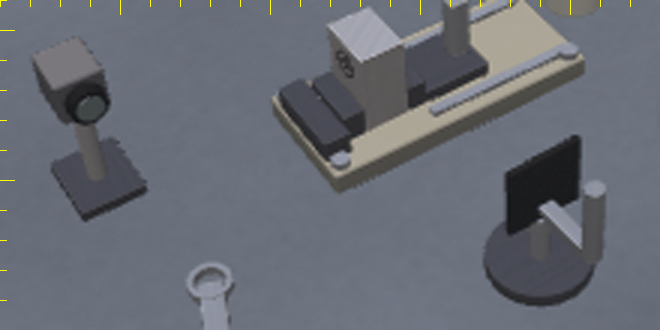

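```bash
cat > meas.py <<'E'
from h import *
import pickle
from scipy.optimize import least_squares
t,s=pickle.load(open("cam0.pkl","rb"))
T=lambda a,b:(a/7+235-.5+.07,b/7+205-.5+.07)
S=lambda a,b:(a/6+195-.42,b/6+175-.42)
T3=lambda a,b:(a/3+280-.33,b/3+120-.33)
S3=lambda a,b:(a/3+110-.33,b/3+190-.33)
def fit(L,obs,g):
    def r(p):
        R=np.array([[np.cos(p[2]),-np.sin(p[2])],[np.sin(p[2]),np.cos(p[2])]])
        o=[]
        for c,l,uv in obs:
            P=np.r_[p[:2]+R@np.array(l[:2]),l[2]]; o.append(proj(c,P)[0]-uv)
        return np.ravel(o)
    f=least_squares(r,g); return f.x,r(f.x).reshape(-1,2)
tb=[(t,(50,155,20),T(90,72)),(t,(50,-65,20),T(714,137)),(t,(-50,-65,20),T(688,424)),(t,(-50,155,20),T(55,352))]
sb=[(s,(-50,-65,20),S(35,290)),(s,(50,-65,20),S(165,445)),(s,(50,155,20),S(658,208)),(s,(-50,155,20),S(527,80))]
for n,o in (("top",tb),("scene",sb),("both",tb+sb)):
    p,r=fit(None,o,[500,0,0.1]); print("vise",n,p.round(3)); 
    print(r.round(1).tolist())
tk=[(t,(24,18,90),T(497,163)),(t,(24,-18,90),T(606,168)),(t,(-24,-18,90),T(594,318)),(t,(-24,18,90),T(480,310))]
sk=[(s,(-24,-18,90),S(148,142)),(s,(24,-18,90),S(213,215)),(s,(24,18,90),S(300,180)),(s,(-24,18,90),S(230,104))]
for n,o in (("top",tk),("scene",sk),("both",tk+sk)):
    p,r=fit(None,o,[500,0,0.1]); print("block",n,p.round(3)); print(r.round(1).tolist())
print("handle",tri([(t,T(314,214)),(s,S(402,88))]), onz(t,T(314,214),86),onz(s,S(402,88),86))
print("pin",tri([(t,T3(97,40)),(s,S3(594,188))]), onz(t,T3(97,40),125),onz(s,S3(594,188),125))
print("lens",tri([(t,T3(352,430)),(s,S3(90,106))]), onz(t,T3(352,430),100),onz(s,S3(90,106),100))
print("box top", [onz(t,T3(a,b),118).round(0) for a,b in((332,437),(380,440),(376,497),(328,492))])
print("foot", [onz(t,T3(85,150),z).round(0) for z in (5,10)], onz(s,S3(540,258),10).round(0))
print("frame",[onz(s,S3(a,b),111).round(0) for a,b in ((505,172),(579,137))],[onz(t,T3(a,b),111).round(0) for a,b in ((55,108),(130,112))])
print("oil",onz(t,(221,241),120)," offcut",onz(t,(238,177),35))
E
python3 meas.py
```

```text
vise top [ 4.53659e+02 -2.45990e+01 -9.10000e-02]
[[-0.3, -0.4], [0.4, 0.0], [0.3, 0.1], [-0.3, 0.3]]
vise scene [ 4.55824e+02 -2.44650e+01 -1.02000e-01]
[[-0.5, -0.6], [-0.4, 1.0], [1.8, 0.6], [-0.8, -1.5]]
vise both [ 4.54563e+02 -2.43130e+01 -9.60000e-02]
[[-0.3, -1.1], [0.3, -0.2], [0.1, -0.2], [-0.5, -0.3], [-0.8, -0.7], [-0.5, 0.7], [1.3, 0.0], [-1.5, -2.0]]
block top [ 4.52488e+02 -3.03040e+01 -7.20000e-02]
[[-0.3, -0.2], [-0.2, 0.5], [-0.1, -0.1], [0.5, -0.3]]
block scene [ 4.53991e+02 -2.98650e+01 -9.70000e-02]
[[-0.4, -0.1], [-0.1, 0.4], [0.2, -0.4], [0.4, 0.0]]
block both [ 4.53121e+02 -2.99660e+01 -8.30000e-02]
[[-0.3, -0.5], [-0.2, 0.4], [-0.3, -0.3], [0.2, -0.7], [-0.8, -0.1], [-0.2, 0.2], [-0.1, -0.7], [-0.1, -0.2]]
handle [460.30002882  45.41319071  85.84010521] [459.98047306  44.95812846  86.        ] [460.7073638   45.78349306  86.        ]
pin [691.70962857 -26.0393398  126.30154677] [692.5005651  -25.63599175 125.        ] [690.57350801 -25.75208398 125.        ]
lens [ 400.59235272 -219.72586253   98.70307662] [ 400.15168102 -220.15512331  100.        ] [ 402.41042631 -219.53044149  100.        ]
box top [array([ 393., -201.,  118.]), array([ 392., -237.,  118.]), array([ 350., -233.,  118.]), array([ 353., -198.,  118.])]
foot [array([636., -23.,   5.]), array([635., -23.,  10.])] [639. -24.  10.]
frame [array([635., -51., 111.]), array([642.,   5., 111.])] [array([642.,   5., 111.]), array([640., -52., 111.])]
oil [440.30932662 174.40095931 120.        ]  offcut [607.23341447 149.09410318  35.        ]
```

```bash
cat > st.py <<'E'
# usage: st.py vx vy z yawdeg_rel_to_vise(tool x from vise +y)  -> needed shift in tool-axis units
import sys
from h import *
O=np.array([454.0,-24.2]);th=-0.095
ux=np.array([np.cos(th),np.sin(th)]);uy=np.array([-np.sin(th),np.cos(th)])
o=bot.get_obs();p=o["tcp_pos"];R=o["tcp_rot"]
d=p[:2]-O
yaw=np.arctan2(R[1,0],R[0,0])
print("t %.2f tcp"%o["time"],p.round(1),"vise",(d@ux).round(1),(d@uy).round(1),"yaw-vise+y deg",np.degrees(yaw-th-np.pi/2).round(2),"F",o["wrist_force"].round(1),"op",round(float(o["opening"]),1),"tilt",R[:2,2].round(4))
if len(sys.argv)>3:
    a=list(map(float,sys.argv[1:]))
    w=O+a[0]*ux+a[1]*uy
    D=np.r_[w-p[:2],a[2]-p[2]]
    y=np.radians(a[3])+th+np.pi/2
    print("twist",(-(y-yaw)/(np.pi/2)).round(4))
    X=np.array([np.cos(y),np.sin(y),0]);Y=np.array([np.sin(y),-np.cos(y),0])
    print("after twist dx,dy,dz /300:",(D@X/300).round(4),(D@Y/300).round(4),(-D[2]/300).round(4),"rows>=",np.linalg.norm(D)/41.7)
E
python3 st.py 0 70 150 0
python3 -m inch '[{"gripper":0.3,"twist":-0.065},{"gripper":0.3,"twist":-0.065}]'; python3 st.py 0 70 150 0
```

```text
t 0.20 tcp [183.8 597.  215.9] vise -327.9 592.7 yaw-vise+y deg -11.68 F [ 0.3 -0.5 -0.8] op 85.6 tilt [-0.0005 -0.0011]
twist -0.1297
after twist dx,dy,dz /300: -1.7424 1.0929 0.2196 rows>= 14.881385774533012
t 0.20 tcp [183.8 597.  215.9] vise -327.9 592.7 yaw-vise+y deg -11.68 F [ 0.3 -0.5 -0.8] op 85.6 tilt [-0.0005 -0.0011]
twist -0.1297
after twist dx,dy,dz /300: -1.7424 1.0929 0.2196 rows>= 14.881385774533012invalid input
```

```bash
python3 -m inch '[{"gripper":0.3,"dx":0,"dy":0,"dz":0,"twist":-0.065},{"gripper":0.3,"dx":0,"dy":0,"dz":0,"twist":-0.065}]'; python3 st.py 0 70 150 0
```

```text
time: 0.37
tcp_pos: [183.9, 597.1, 216.2]
tcp_rot: [[0.09, 0.996, -0.0], [0.996, -0.09, -0.001], [-0.001, -0.0, -1.0]]
wrist_force: [0.0, 0.8, 1.4]
opening: 63.9
t 0.37 tcp [183.9 597.1 216.2] vise -327.8 592.9 yaw-vise+y deg 0.29 F [0.  0.8 1.4] op 63.9 tilt [-0.0003 -0.0006]
twist 0.0032
after twist dx,dy,dz /300: -1.743 1.0927 0.2208 rows>= 14.884866891433711
```

```bash
python3 -m inch '[{"gripper":0.3,"dx":-0.109,"dy":0.0683,"dz":0,"twist":0},{"gripper":0.3,"dx":-0.109,"dy":0.0683,"dz":0,"twist":0},{"gripper":0.3,"dx":-0.109,"dy":0.0683,"dz":0,"twist":0},{"gripper":0.3,"dx":-0.109,"dy":0.0683,"dz":0,"twist":0},{"gripper":0.3,"dx":-0.109,"dy":0.0683,"dz":0,"twist":0},{"gripper":0.3,"dx":-0.109,"dy":0.0683,"dz":0,"twist":0},{"gripper":0.3,"dx":-0.109,"dy":0.0683,"dz":0,"twist":0},{"gripper":0.3,"dx":-0.109,"dy":0.0683,"dz":0,"twist":0},{"gripper":0.3,"dx":-0.109,"dy":0.0683,"dz":0,"twist":0},{"gripper":0.3,"dx":-0.109,"dy":0.0683,"dz":0,"twist":0},{"gripper":0.3,"dx":-0.109,"dy":0.0683,"dz":0,"twist":0},{"gripper":0.3,"dx":-0.109,"dy":0.0683,"dz":0,"twist":0}]'
python3 -m inch '[{"gripper":0.3,"dx":-0.109,"dy":0.0683,"dz":0,"twist":0},{"gripper":0.3,"dx":-0.109,"dy":0.0683,"dz":0,"twist":0},{"gripper":0.3,"dx":-0.109,"dy":0.0683,"dz":0.05,"twist":0},{"gripper":0.3,"dx":-0.109,"dy":0.0683,"dz":0.05,"twist":0},{"gripper":0.3,"dx":0,"dy":0,"dz":0.1,"twist":0},{"gripper":0.3,"dx":0,"dy":0,"dz":0,"twist":0},{"gripper":0.3,"dx":0,"dy":0,"dz":0,"twist":0}]'; python3 st.py 0 70 78 0
```

```text
time: 1.37
tcp_pos: [392.0, 181.7, 216.7]
tcp_rot: [[0.094, 0.996, 0.001], [0.996, -0.094, 0.0], [0.0, 0.001, -1.0]]
wrist_force: [-0.1, 0.1, 0.3]
opening: 25.3
time: 1.95
tcp_pos: [459.2, 45.3, 155.1]
tcp_rot: [[0.096, 0.995, -0.005], [0.995, -0.096, 0.001], [0.0, -0.005, -1.0]]
wrist_force: [-0.3, -0.8, 0.8]
opening: 25.5
t 1.95 tcp [459.2  45.3 155.1] vise -1.4 69.7 yaw-vise+y deg -0.05 F [-0.3 -0.8  0.8] op 25.5 tilt [-0.0048  0.0007]
twist -0.0006
after twist dx,dy,dz /300: 0.0009 0.0048 0.2569 rows>= 1.8485485733571194
```

```bash
python3 -m inch '[{"gripper":0.3,"dx":0,"dy":0.004,"dz":0.07,"twist":0},{"gripper":0.3,"dx":0,"dy":0,"dz":0.06,"twist":0},{"gripper":0.3,"dx":0,"dy":0,"dz":0.03,"twist":0},{"gripper":0.3,"dx":0,"dy":0,"dz":0.03,"twist":0}]';python3 -m inch '[{"gripper":0.3,"dx":0,"dy":0,"dz":0.03,"twist":0},{"gripper":0.3,"dx":0,"dy":0,"dz":0.03,"twist":0},{"gripper":0.3,"dx":0,"dy":0,"dz":0,"twist":0}]'; python3 st.py 0 105 78 0; python3 - <<'E'
from h import *
crop(imaging.camera("scene"),195,145,325,255,6,"pics/s1.png")
E
```

```text
time: 2.28
tcp_pos: [462.4, 46.4, 100.3]
tcp_rot: [[0.093, 0.996, 0.001], [0.996, -0.093, 0.0], [0.0, 0.001, -1.0]]
wrist_force: [-0.8, 0.1, 0.0]
opening: 26.2
time: 2.53
tcp_pos: [461.2, 45.7, 80.3]
tcp_rot: [[0.094, 0.996, -0.002], [0.996, -0.094, 0.0], [-0.0, -0.002, -1.0]]
wrist_force: [-0.6, 1.1, -0.8]
opening: 25.6
t 2.53 tcp [461.2  45.7  80.3] vise 0.5 70.3 yaw-vise+y deg 0.06 F [-0.6  1.1 -0.8] op 25.6 tilt [-0.002   0.0001]
twist 0.0006
after twist dx,dy,dz /300: 0.1157 -0.0017 0.0077 rows>= 0.8341694226955692
```

View pics/s1.png

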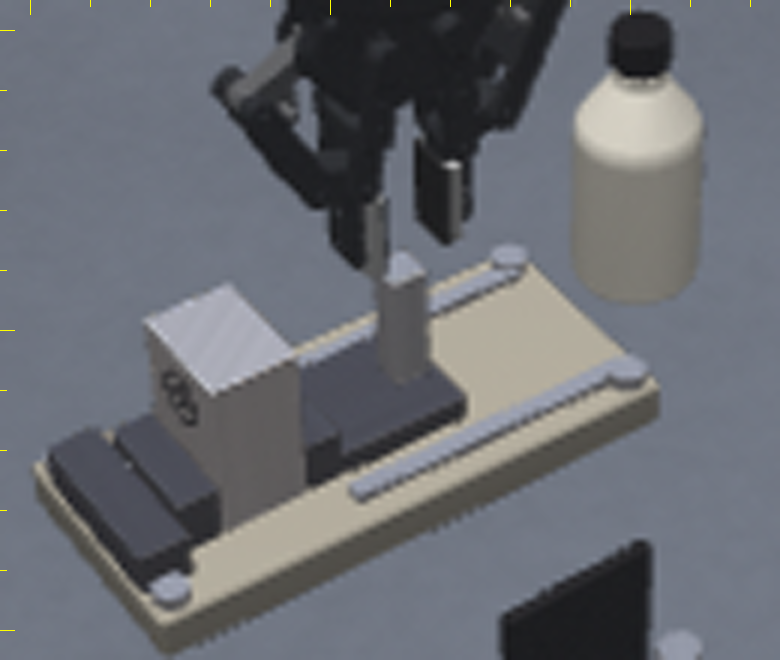

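```bash
python3 - <<'E'
from h import *
c=imaging.camera("scene");o=bot.get_obs();p=o["tcp_pos"];R=o["tcp_rot"]
for nm,q in (("-y tip",[-13,0,25]),("+y tip",[13,0,25]),("-y z+10",[-13,0,10]),("tip edge +x -y",[-13,11,25]),("tip edge +x +y",[13,11,25]),("edge +x +y @0",[13,11,0]),("edge +x -y @-10",[-13,11,-10]), ("+y@-10",[13,11,-10])):
    w=p+R@np.array(q,float); uv=proj(c,w)[0]; print(nm,w.round(0),uv.round(1),((uv-[195,145])*6).round(0))
E
```

```text
-y tip [461.  33.  57.] [257.3 201.8] [374. 341.]
+y tip [463.  58.  57.] [267.1 197.4] [433. 314.]
-y z+10 [461.  33.  72.] [257.1 196.7] [373. 310.]
tip edge +x -y [472.  32.  57.] [260.  204.5] [390. 357.]
tip edge +x +y [474.  57.  57.] [269.8 200.1] [449. 330.]
edge +x +y @0 [474.  57.  82.] [269.6 191.6] [448. 280.]
edge +x -y @-10 [472.  32.  92.] [259.5 192.6] [387. 286.]
+y@-10 [474.  57.  92.] [269.5 188.2] [447. 259.]
```

```bash
python3 - <<'E'
from h import *
print(bot.get_obs()["tcp_pos"])
crop(imaging.camera("scene"),195,145,325,255,6,"pics/s2.png")
E
```

```text
[462.09176217  45.49220621  81.64014826]
```

View pics/s2.png

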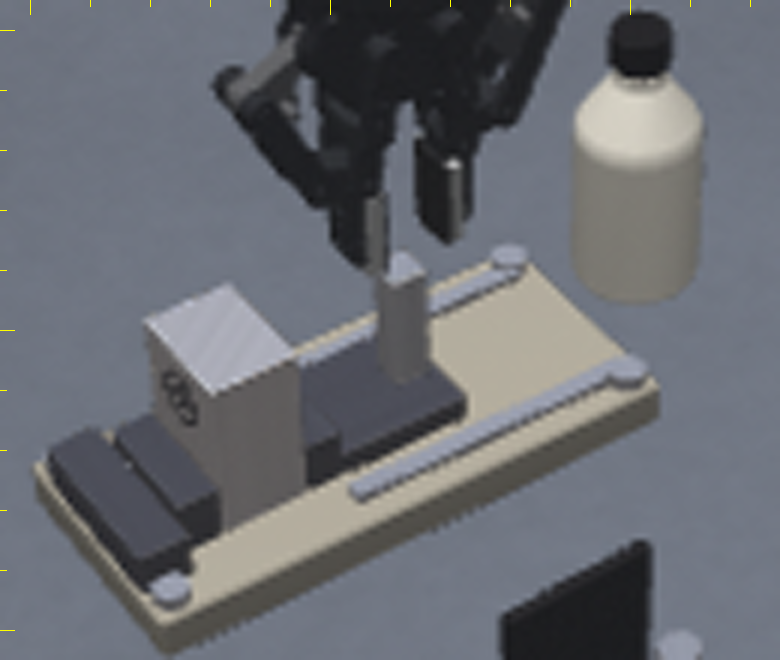

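```bash
python3 - <<'E'
from h import *
c=imaging.camera("top");o=bot.get_obs();p=o["tcp_pos"];R=o["tcp_rot"]
print(p,[ (proj(c,p+R@np.array(q,float))[0]).round(1) for q in ([-13,0,25],[13,0,25],[0,0,-50],[0,0,-150])])
crop(c,235,195,355,285,6,"pics/t2.png")
crop(c,200,195,420,395,3,"pics/t2b.png")
E
```

```text
[462.68752261  45.32737864  82.24407506] [array([284.8, 236.1]), array([273.8, 234.9]), array([279.2, 231.4]), array([279., 225.])]
```

View pics/t2.png

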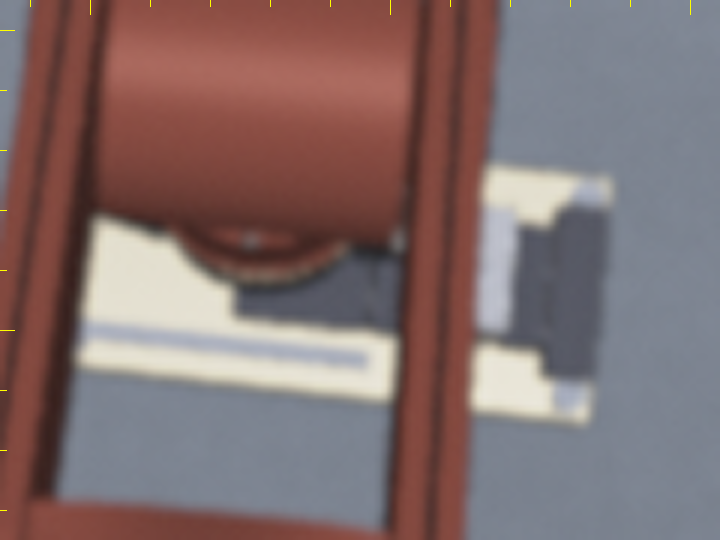

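```bash
python3 - <<'E'
from h import *
c=imaging.camera("scene")
O=np.array([454.0,-24.2]);th=-0.095
ux=np.array([np.cos(th),np.sin(th)]);uy=np.array([-np.sin(th),np.cos(th)])
for n,(a,b) in dict(mytip=(387,275),pytip=(447,243),pybackx=(416,215),mybot=(360,268)).items():
  for z in (60,75,85,95,105):
    w=onz(c,(a/6+195-.4,b/6+145-.4),z)[:2]-O; print(n,z,(w@ux).round(0),(w@uy).round(0))
print(bot.get_obs()["tcp_pos"])
crop(c,195,75,345,225,5,"pics/s3.png")
E
```

```text
mytip 60 -26.0 79.0
mytip 75 -11.0 70.0
mytip 85 -1.0 64.0
mytip 95 9.0 58.0
mytip 105 19.0 52.0
pytip 60 -28.0 108.0
pytip 75 -13.0 99.0
pytip 85 -3.0 92.0
pytip 95 7.0 86.0
pytip 105 17.0 80.0
pybackx 60 -49.0 107.0
pybackx 75 -34.0 98.0
pybackx 85 -23.0 92.0
pybackx 95 -13.0 85.0
pybackx 105 -3.0 79.0
mybot 60 -35.0 73.0
mybot 75 -20.0 64.0
mybot 85 -10.0 58.0
mybot 95 0.0 52.0
mybot 105 10.0 47.0
[462.74082682  45.30753915  82.31183177]
```

View pics/s3.png

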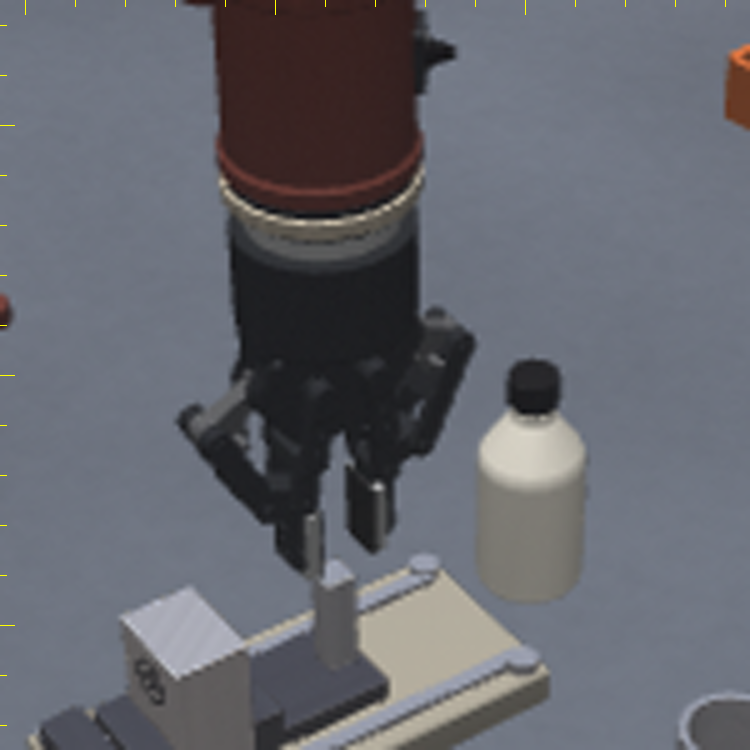

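```bash
python3 - <<'E'
from h import *
c=imaging.camera("scene");p=bot.get_obs()["tcp_pos"]
for z in (57,97,130,170,200,230,250,270,300): 
    uv=proj(c,[p[0],p[1],z])[0]; print(z,((uv-[195,75])*5).round(0))
E
```

```text
57 [337. 623.]
97 [334. 555.]
130 [332. 496.]
170 [329. 422.]
200 [326. 363.]
230 [324. 303.]
250 [322. 261.]
270 [321. 218.]
300 [318. 152.]
```

```bash
python3 -m inch '[{"gripper":0.3,"dx":0,"dy":0,"dz":0.025,"twist":0},{"gripper":0.3,"dx":0,"dy":0,"dz":0.025,"twist":0},{"gripper":0.3,"dx":0,"dy":0,"dz":0,"twist":0}]'; python3 - <<'E'
from h import *
crop(imaging.camera("scene"),195,75,345,225,5,"pics/s4.png")
E
```

```text
time: 3.08
tcp_pos: [460.8, 45.4, 64.8]
tcp_rot: [[0.095, 0.996, -0.003], [0.996, -0.095, 0.0], [-0.0, -0.003, -1.0]]
wrist_force: [-0.5, 0.3, -1.2]
opening: 25.5
```

View pics/s4.png

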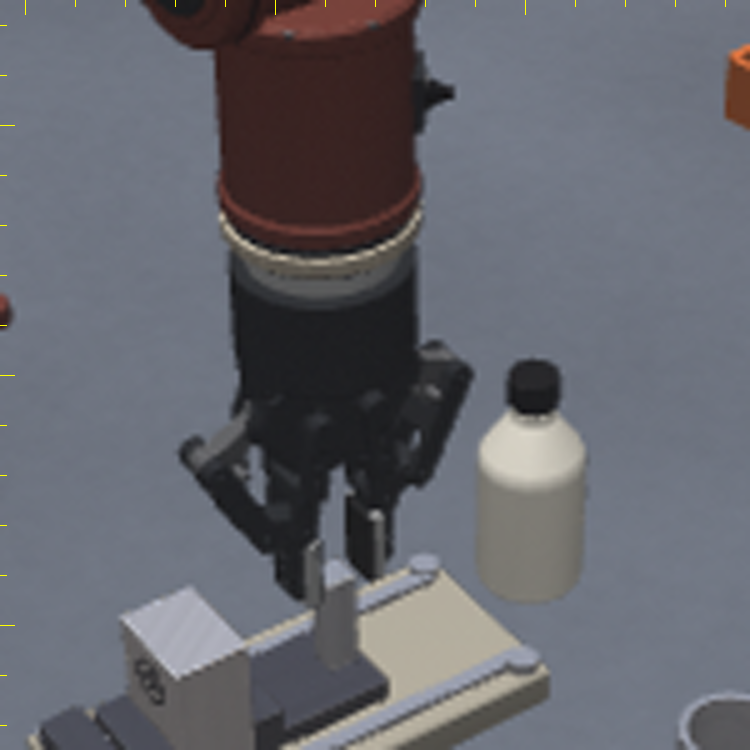

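```bash
python3 - <<'E'
from h import *
import pickle
t,s=pickle.load(open("cam0.pkl","rb"))
P=np.array([183.8,597,216])
for dz in (-25,0,17,54,100,140,180,220): print(dz,proj(t,P+[0,0,dz]).round(0),proj(s,P+[0,0,dz]).round(0))
crop(t,0,300,120,420,5,"pics/t0c.png")
crop(s,0,0,200,160,4,"pics/s0c.png")
crop(imaging.camera("top"),200,180,400,330,4,"pics/t3.png")
E
```

```text
-25 [[  2. 360.]] [[353.  31.]]
0 [[ -5. 362.]] [[353.  23.]]
17 [[-10. 363.]] [[354.  17.]]
54 [[-21. 365.]] [[355.   4.]]
100 [[-36. 369.]] [[357. -14.]]
140 [[-50. 372.]] [[358. -29.]]
180 [[-66. 375.]] [[360. -45.]]
220 [[-83. 379.]] [[361. -62.]]
```

View pics/t0c.png

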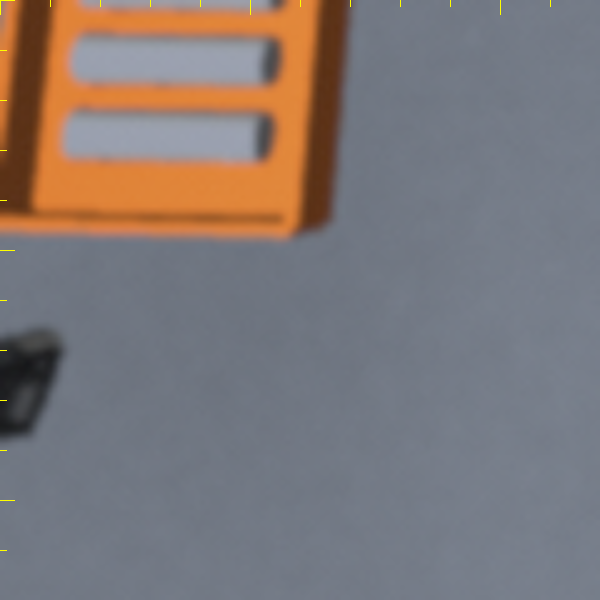

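View pics/t3.png

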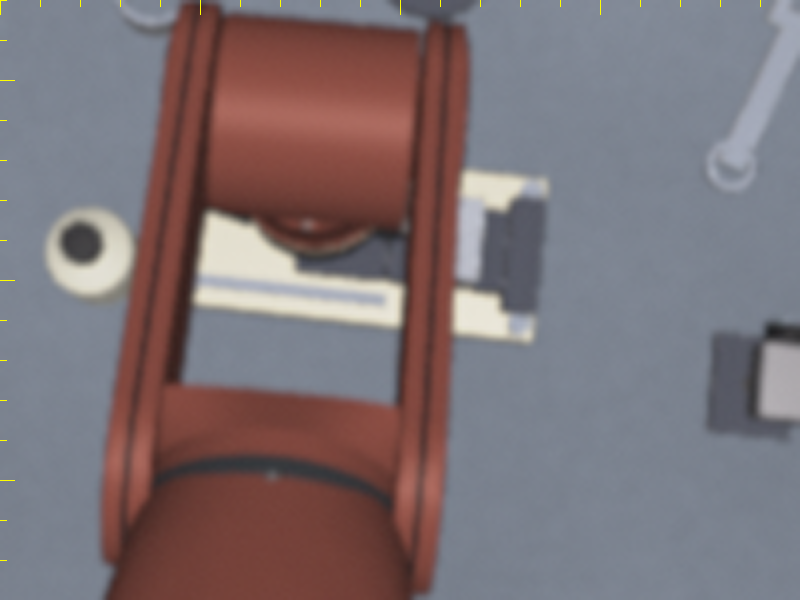

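```bash
python3 - <<'E'
from h import *
t=imaging.camera("top");s=imaging.camera("scene");p=bot.get_obs()["tcp_pos"];print(p)
for z in range(160,340,20):
    C=onz(s,(258.9,116.6),z); d=-(s["view"][:3]@np.r_[C,1])[2]; r=20.1*d/524.7
    a=np.linspace(0,2*np.pi,73); q=proj(t,C+np.c_[r*np.cos(a),r*np.sin(a),0*a])
    qs=proj(s,C+np.c_[r*np.cos(a),r*np.sin(a),0*a])
    print(z,C.round(0),round(r,1),"top bottom",q[q[:,1].argmax()].round(1),"scene bottom",qs[:,1].max().round(1))
E
```

```text
[462.03952914  45.35393314  66.4609395 ]
160 [320. 151. 160.] 47.2 top bottom [227.  318.7] scene bottom 128.0
180 [345. 132. 180.] 45.8 top bottom [235.4 306.2] scene bottom 128.0
200 [370. 114. 200.] 44.4 top bottom [244.  293.4] scene bottom 128.0
220 [395.  96. 220.] 43.0 top bottom [252.9 280.2] scene bottom 128.0
240 [419.  77. 240.] 41.6 top bottom [262.  266.6] scene bottom 128.0
260 [444.  59. 260.] 40.2 top bottom [271.5 252.6] scene bottom 128.0
280 [469.  40. 280.] 38.8 top bottom [281.2 238.2] scene bottom 128.0
300 [494.  22. 300.] 37.5 top bottom [291.2 223.3] scene bottom 128.0
320 [519.   3. 320.] 36.1 top bottom [301.6 208. ] scene bottom 128.0
```

```bash
python3 -m inch '[{"gripper":0.3,"dx":0,"dy":0,"dz":0.015,"twist":0},{"gripper":0.3,"dx":0,"dy":0,"dz":0.01,"twist":0},{"gripper":0.3,"dx":0,"dy":0,"dz":0,"twist":0}]'; python3 - <<'E'
from h import *
crop(imaging.camera("scene"),225,125,295,225,7,"pics/s5.png")
E
```

```text
time: 3.53
tcp_pos: [461.6, 45.4, 58.4]
tcp_rot: [[0.094, 0.996, -0.001], [0.996, -0.094, 0.0], [-0.0, -0.001, -1.0]]
wrist_force: [0.4, -0.5, -0.1]
opening: 25.7
```

View pics/s5.png

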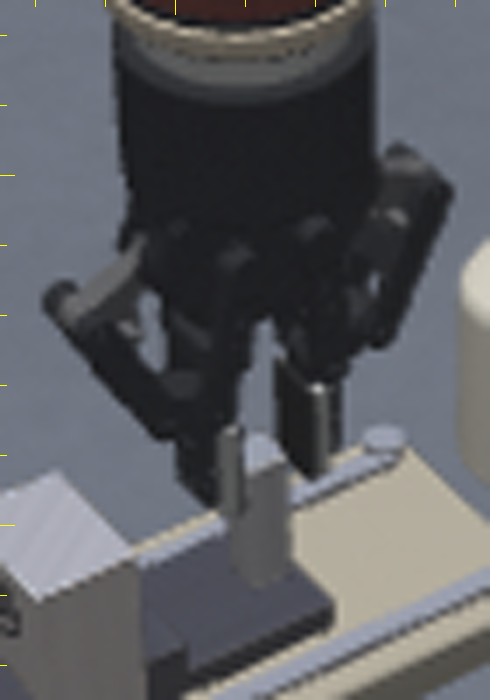

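```bash
python3 -m inch '[{"gripper":0.3,"dx":0,"dy":0,"dz":0.02,"twist":0},{"gripper":0.3,"dx":0,"dy":0,"dz":0.02,"twist":0},{"gripper":0.3,"dx":0.02,"dy":0,"dz":0,"twist":0},{"gripper":0.3,"dx":0.02,"dy":0,"dz":0,"twist":0},{"gripper":0.3,"dx":0.02,"dy":0,"dz":0,"twist":0},{"gripper":0.3,"dx":0.02,"dy":0,"dz":0,"twist":0}]'; python3 st.py 0 106 46 0
```

```text
time: 4.08
tcp_pos: [463.8, 69.7, 46.7]
tcp_rot: [[0.094, 0.996, -0.001], [0.996, -0.094, -0.001], [-0.001, -0.001, -1.0]]
wrist_force: [-1.3, -3.0, -2.5]
opening: 25.6
t 4.08 tcp [463.8  69.7  46.7] vise 0.8 94.4 yaw-vise+y deg 0.03 F [-1.3 -3.  -2.5] op 25.6 tilt [-0.0015 -0.0005]
twist 0.0004
after twist dx,dy,dz /300: 0.0388 -0.0028 0.0023 rows>= 0.28016956494421236
```

```bash
python3 -m inch '[{"gripper":0.3,"dx":0.02,"dy":0,"dz":0,"twist":0},{"gripper":0.3,"dx":0.018,"dy":0,"dz":0,"twist":0},{"gripper":0.3,"dx":0,"dy":0,"dz":0,"twist":0},{"gripper":0.3,"dx":-0.016,"dy":0,"dz":0,"twist":0},{"gripper":0.3,"dx":0,"dy":0,"dz":-0.06,"twist":0},{"gripper":0.3,"dx":0,"dy":0,"dz":-0.1,"twist":0},{"gripper":1,"dx":0,"dy":0,"dz":-0.1,"twist":0},{"gripper":1,"dx":0,"dy":0,"dz":0,"twist":0}]'; python3 st.py 0 -6 110 -90; python3 - <<'E'
from h import *
crop(imaging.camera("scene"),195,115,325,255,5,"pics/s6.png")
E
```

```text
time: 4.75
tcp_pos: [469.9, 75.8, 131.9]
tcp_rot: [[0.095, 0.995, 0.012], [0.996, -0.095, 0.001], [0.002, 0.012, -1.0]]
wrist_force: [1.2, -0.4, 1.0]
opening: 49.2
t 4.75 tcp [469.9  75.8 131.9] vise 6.4 101.0 yaw-vise+y deg 0.02 F [ 1.2 -0.4  1. ] op 49.2 tilt [0.0118 0.0005]
twist 1.0002
after twist dx,dy,dz /300: -0.0213 0.3568 0.073 rows>= 2.6244551551431736
```

View pics/s6.png

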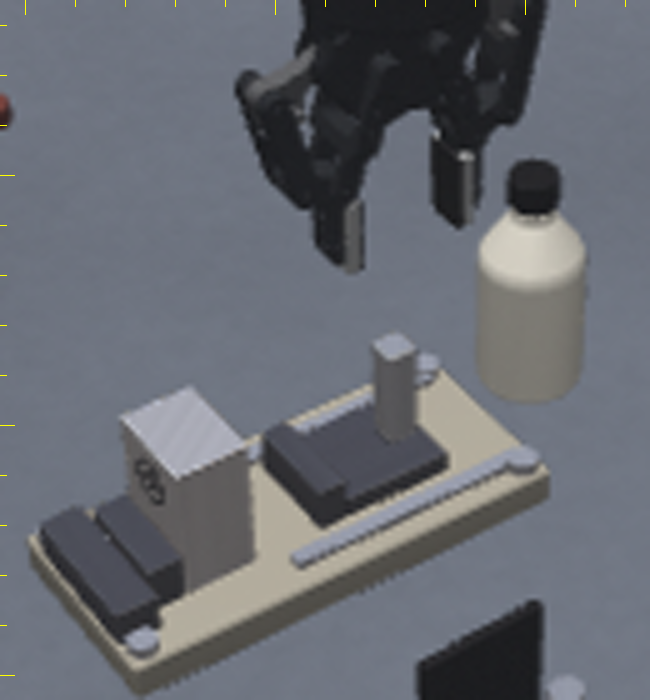

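```bash
python3 -m inch '[{"gripper":1,"dx":0,"dy":0,"dz":0,"twist":0.077},{"gripper":1,"dx":0,"dy":0,"dz":0,"twist":0.077},{"gripper":1,"dx":0,"dy":0,"dz":0,"twist":0.077},{"gripper":1,"dx":0,"dy":0,"dz":0,"twist":0.077},{"gripper":1,"dx":0,"dy":0,"dz":0,"twist":0.077},{"gripper":1,"dx":0,"dy":0,"dz":0,"twist":0.077},{"gripper":1,"dx":0,"dy":0,"dz":0,"twist":0.077},{"gripper":1,"dx":0,"dy":0,"dz":0,"twist":0.077},{"gripper":1,"dx":0,"dy":0,"dz":0,"twist":0.077},{"gripper":1,"dx":0,"dy":0,"dz":0,"twist":0.077},{"gripper":1,"dx":0,"dy":0,"dz":0,"twist":0.077},{"gripper":1,"dx":0,"dy":0,"dz":0,"twist":0.077}]'; python3 -m inch '[{"gripper":1,"dx":0,"dy":0,"dz":0,"twist":0.076},{"gripper":1,"dx":-0.002,"dy":0.119,"dz":0,"twist":0},{"gripper":1,"dx":-0.002,"dy":0.119,"dz":0,"twist":0},{"gripper":1,"dx":0,"dy":0.119,"dz":0,"twist":0},{"gripper":1,"dx":0,"dy":0,"dz":0,"twist":0},{"gripper":1,"dx":0,"dy":0,"dz":0,"twist":0}]'; python3 st.py 0 -6 60 -90
```

```text
time: 5.8
tcp_pos: [464.7, 75.7, 124.3]
tcp_rot: [[1.0, 0.019, -0.001], [0.019, -1.0, 0.0], [-0.001, -0.0, -1.0]]
wrist_force: [0.4, 0.3, 0.2]
opening: 85.3
time: 6.3
tcp_pos: [453.4, -32.2, 124.5]
tcp_rot: [[0.995, -0.099, -0.0], [-0.099, -0.995, 0.0], [-0.0, -0.0, -1.0]]
wrist_force: [-0.3, 1.1, -1.0]
opening: 85.3
t 6.30 tcp [453.4 -32.2 124.5] vise 0.1 -8.0 yaw-vise+y deg -90.21 F [-0.3  1.1 -1. ] op 85.3 tilt [-0.0003  0.0005]
twist -0.0024
after twist dx,dy,dz /300: -0.0005 -0.0068 0.2151 rows>= 1.5479507833272477
```

```bash
python3 -m inch '[{"gripper":1,"dx":0,"dy":-0.006,"dz":0.1,"twist":0},{"gripper":1,"dx":0,"dy":0,"dz":0.1,"twist":0},{"gripper":1,"dx":0,"dy":0,"dz":0.05,"twist":0},{"gripper":1,"dx":0,"dy":0,"dz":0.03,"twist":0},{"gripper":1,"dx":0,"dy":0,"dz":0,"twist":0},{"gripper":1,"dx":0,"dy":0,"dz":0,"twist":0}]'; python3 st.py 0 -6 39 -90; python3 - <<'E'
from h import *
crop(imaging.camera("scene"),175,95,305,255,5,"pics/s7.png")
E
```

```text
time: 6.8
tcp_pos: [453.9, -28.2, 41.1]
tcp_rot: [[0.996, -0.094, -0.0], [-0.094, -0.996, 0.0], [-0.001, -0.0, -1.0]]
wrist_force: [-0.4, -0.5, 0.5]
opening: 85.5
t 6.80 tcp [453.9 -28.2  41.1] vise 0.3 -4.0 yaw-vise+y deg -89.93 F [-0.4 -0.5  0.5] op 85.5 tilt [-0.0005  0.0004]
twist 0.0008
after twist dx,dy,dz /300: -0.0011 0.0066 0.007 rows>= 0.06957333149547096
```

View pics/s7.png

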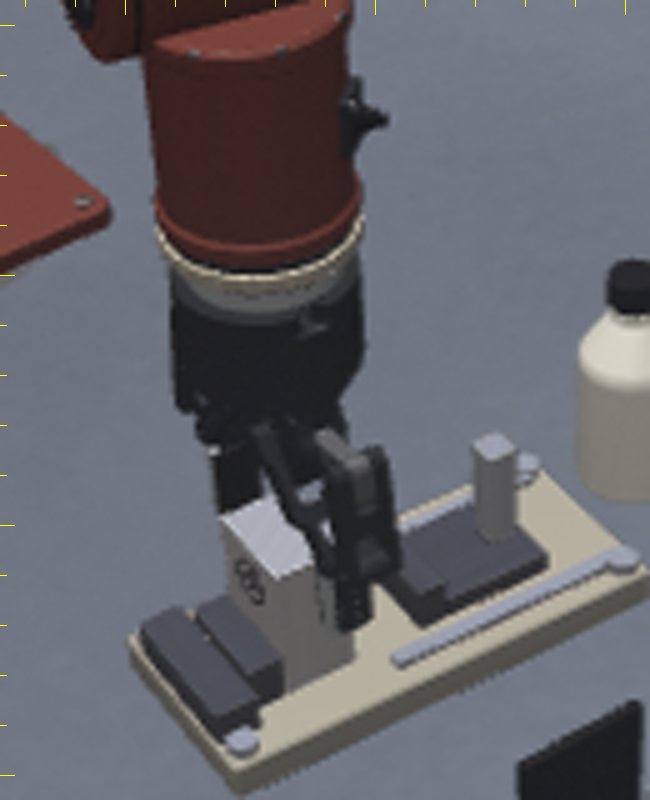

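```bash
python3 -m inch '[{"gripper":0.45,"dx":0,"dy":0.006,"dz":0.006,"twist":0},{"gripper":0.45,"dx":0,"dy":0,"dz":0,"twist":0},{"gripper":0.45,"dx":0,"dy":0,"dz":0,"twist":0},{"gripper":0.45,"dx":0,"dy":0,"dz":0,"twist":0},{"gripper":0.45,"dx":0,"dy":0,"dz":0,"twist":0},{"gripper":0.45,"dx":0,"dy":0,"dz":0,"twist":0}]'; python3 st.py 0 -6 39 -90; python3 - <<'E'
from h import *
crop(imaging.camera("scene"),175,95,305,255,5,"pics/s8.png")
E
```

```text
time: 7.35
tcp_pos: [454.3, -30.9, 40.3]
tcp_rot: [[0.996, -0.095, 0.001], [-0.095, -0.996, -0.0], [0.001, 0.0, -1.0]]
wrist_force: [-1.6, 0.7, 6.7]
opening: 47.3
t 7.35 tcp [454.3 -30.9  40.3] vise 0.9 -6.6 yaw-vise+y deg -89.98 F [-1.6  0.7  6.7] op 47.3 tilt [ 0.0011 -0.0003]
twist 0.0002
after twist dx,dy,dz /300: -0.0031 -0.0021 0.0042 rows>= 0.04083672485740089
```

View pics/s8.png

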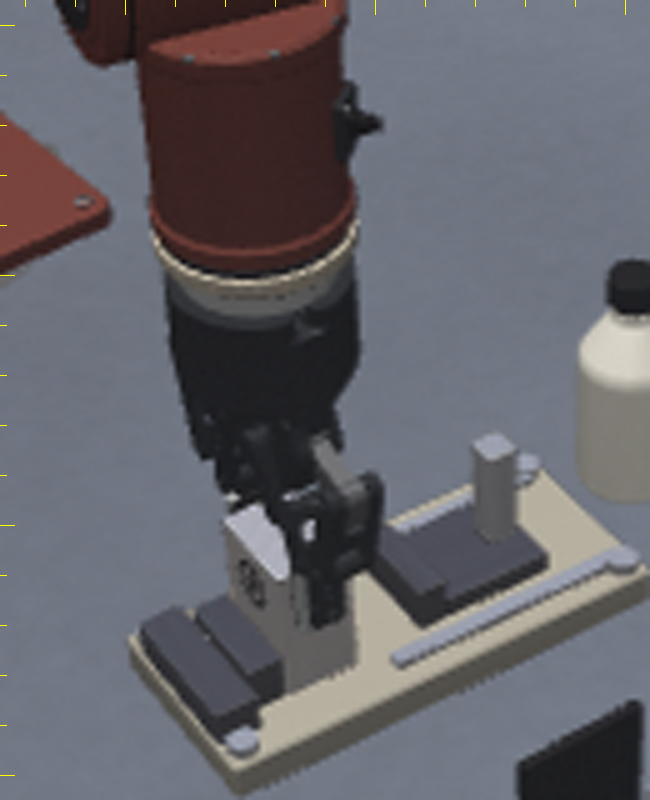

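```bash
python3 -m inch '[{"gripper":0.4,"dx":0,"dy":0,"dz":-0.03,"twist":0},{"gripper":0.4,"dx":0,"dy":0,"dz":-0.06,"twist":0},{"gripper":0.4,"dx":0,"dy":0,"dz":-0.06,"twist":0},{"gripper":0.4,"dx":0,"dy":0,"dz":-0.06,"twist":0},{"gripper":0.4,"dx":0,"dy":-0.02,"dz":0,"twist":0},{"gripper":0.4,"dx":0,"dy":0,"dz":0,"twist":0}]'; python3 st.py 0 1.5 40.3 0; python3 - <<'E'
from h import *
crop(imaging.camera("scene"),175,75,305,235,5,"pics/s9.png")
E
```

```text
time: 7.9
tcp_pos: [454.9, -24.1, 102.9]
tcp_rot: [[0.996, -0.095, 0.002], [-0.095, -0.996, 0.0], [0.002, -0.0, -1.0]]
wrist_force: [0.4, -0.2, -4.5]
opening: 47.3
t 7.90 tcp [454.9 -24.1 102.9] vise 0.9 0.2 yaw-vise+y deg -89.99 F [ 0.4 -0.2 -4.5] op 47.3 tilt [0.0021 0.0002]
twist -0.9998
after twist dx,dy,dz /300: 0.0043 -0.0029 0.2086 rows>= 1.5010193178256586
```

View pics/s9.png

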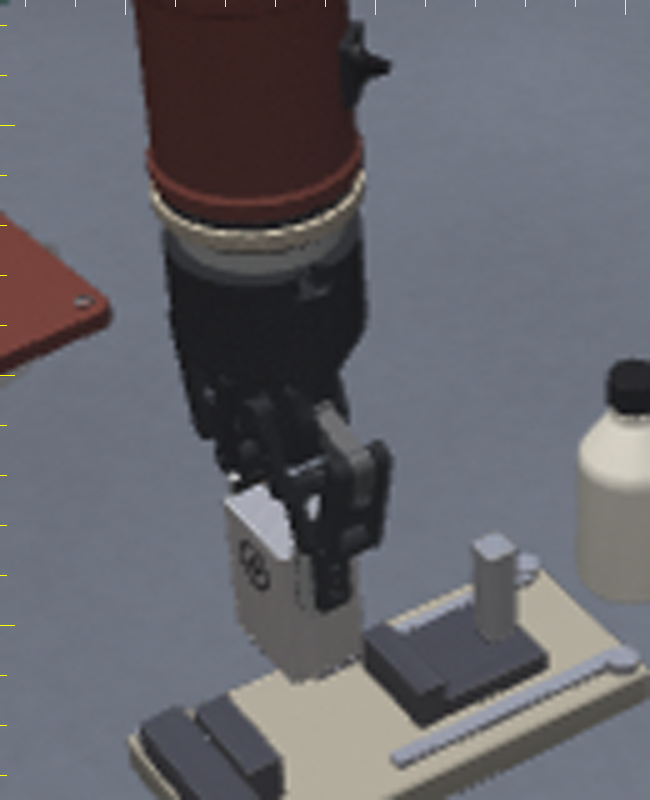

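Lifted securely (4.5 N; block held, mark visible). Next comes the quarter turn counter-clockwise.

```bash
python3 -m inch '[{"gripper":0.4,"dx":0,"dy":0,"dz":0,"twist":-0.0715},{"gripper":0.4,"dx":0,"dy":0,"dz":0,"twist":-0.0715},{"gripper":0.4,"dx":0,"dy":0,"dz":0,"twist":-0.0715},{"gripper":0.4,"dx":0,"dy":0,"dz":0,"twist":-0.0715},{"gripper":0.4,"dx":0,"dy":0,"dz":0,"twist":-0.0715},{"gripper":0.4,"dx":0,"dy":0,"dz":0,"twist":-0.0715},{"gripper":0.4,"dx":0,"dy":0,"dz":0,"twist":-0.0715},{"gripper":0.4,"dx":0,"dy":0,"dz":0,"twist":-0.0715},{"gripper":0.4,"dx":0,"dy":0,"dz":0,"twist":-0.0715},{"gripper":0.4,"dx":0,"dy":0,"dz":0,"twist":-0.0715},{"gripper":0.4,"dx":0,"dy":0,"dz":0,"twist":-0.0715},{"gripper":0.4,"dx":0,"dy":0,"dz":0,"twist":-0.0715}]'; python3 -m inch '[{"gripper":0.4,"dx":0,"dy":0,"dz":0,"twist":-0.0715},{"gripper":0.4,"dx":0,"dy":0,"dz":0,"twist":-0.0705},{"gripper":0.4,"dx":0,"dy":0,"dz":0,"twist":0},{"gripper":0.4,"dx":0,"dy":0,"dz":0,"twist":0}]'; python3 st.py 0 2 40.3 0
```

```text
time: 8.95
tcp_pos: [452.7, -24.3, 100.2]
tcp_rot: [[0.307, 0.952, -0.004], [0.952, -0.307, 0.001], [-0.0, -0.004, -1.0]]
wrist_force: [0.1, 0.2, -3.5]
opening: 46.9
time: 9.28
tcp_pos: [453.1, -24.4, 100.8]
tcp_rot: [[0.098, 0.995, -0.003], [0.995, -0.098, 0.001], [0.0, -0.003, -1.0]]
wrist_force: [-0.5, 0.1, -3.8]
opening: 47.2
t 9.28 tcp [453.1 -24.4 100.8] vise -0.9 -0.3 yaw-vise+y deg -0.16 F [-0.5  0.1 -3.8] op 47.2 tilt [-0.0028  0.0006]
twist -0.0017
after twist dx,dy,dz /300: 0.0075 0.003 0.2015 rows>= 1.4508598830212525
```

```bash
python3 -m inch '[{"gripper":0.4,"dx":0.0075,"dy":0,"dz":0,"twist":0},{"gripper":0.4,"dx":0,"dy":0,"dz":0.06,"twist":0},{"gripper":0.4,"dx":0,"dy":0,"dz":0.06,"twist":0},{"gripper":0.4,"dx":0,"dy":0,"dz":0.06,"twist":0},{"gripper":0.4,"dx":0,"dy":0,"dz":0.01,"twist":0},{"gripper":0.4,"dx":0,"dy":0,"dz":0,"twist":0},{"gripper":0.4,"dx":0,"dy":0,"dz":0,"twist":0},{"gripper":0.4,"dx":0,"dy":0,"dz":0,"twist":0}]'; python3 st.py 0 1.5 40.3 0;  python3 - <<'E'
from h import *
crop(imaging.camera("scene"),175,95,305,255,5,"pics/s10.png")
E
python3 st.py
```

```text
time: 9.95
tcp_pos: [455.6, -22.6, 46.5]
tcp_rot: [[0.095, 0.995, 0.002], [0.995, -0.095, -0.0], [-0.0, 0.002, -1.0]]
wrist_force: [0.3, -0.3, -3.8]
opening: 47.1
t 9.95 tcp [455.6 -22.6  46.5] vise 1.4 1.7 yaw-vise+y deg -0.01 F [ 0.3 -0.3 -3.8] op 47.1 tilt [ 0.002  -0.0004]
twist -0.0001
after twist dx,dy,dz /300: -0.0007 -0.0047 0.0206 rows>= 0.15232000354865124
t 10.00 tcp [455.6 -22.7  46.6] vise 1.5 1.7 yaw-vise+y deg -0.0 F [-0.  -0.8 -4. ] op 47.4 tilt [ 0.0023 -0.0005]
```

View pics/s10.png

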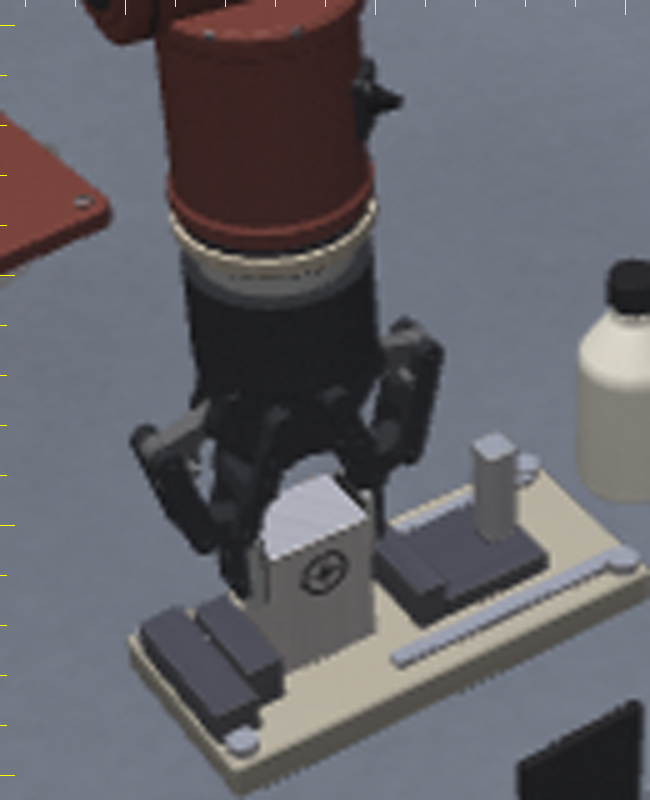

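```bash
python3 -m inch '[{"gripper":0.4,"dx":0,"dy":-0.003,"dz":0.008,"twist":0},{"gripper":0.4,"dx":0,"dy":0,"dz":0.008,"twist":0},{"gripper":0.4,"dx":0,"dy":0,"dz":0,"twist":0},{"gripper":0.4,"dx":0,"dy":0,"dz":0,"twist":0}]'; python3 st.py 0 1.5 40.3 0
```

```text
time: 10.33
tcp_pos: [453.4, -22.4, 40.5]
tcp_rot: [[0.095, 0.996, -0.0], [0.996, -0.095, 0.0], [0.0, -0.0, -1.0]]
wrist_force: [-0.5, -1.0, -3.7]
opening: 47.1
t 10.33 tcp [453.4 -22.4  40.5] vise -0.7 1.8 yaw-vise+y deg 0.02 F [-0.5 -1.  -3.7] op 47.1 tilt [-0.0002  0.    ]
twist 0.0002
after twist dx,dy,dz /300: -0.0009 0.0024 0.0005 rows>= 0.018968203585219768
```

```bash
python3 -m inch '[{"gripper":0.4,"dx":0,"dy":0,"dz":0.005,"twist":0},{"gripper":0.4,"dx":0,"dy":0,"dz":0,"twist":0},{"gripper":0.4,"dx":0,"dy":0,"dz":0,"twist":0}]'; python3 st.py 0 1.5 40.3 0;  python3 -m inch '[{"gripper":0.4,"dx":0,"dy":0,"dz":0.004,"twist":0},{"gripper":0.4,"dx":0,"dy":0,"dz":0,"twist":0},{"gripper":0.4,"dx":0,"dy":0,"dz":0,"twist":0}]'; python3 st.py 0 1.5 40.3 0
```

```text
time: 10.58
tcp_pos: [453.8, -22.4, 40.3]
tcp_rot: [[0.094, 0.996, -0.0], [0.996, -0.094, -0.0], [-0.0, -0.0, -1.0]]
wrist_force: [-6.5, 0.5, 9.0]
opening: 47.0
t 10.58 tcp [453.8 -22.4  40.3] vise -0.4 1.7 yaw-vise+y deg 0.03 F [-6.5  0.5  9. ] op 47.0 tilt [-0.0003 -0.    ]
twist 0.0003
after twist dx,dy,dz /300: -0.0008 0.0013 -0.0001 rows>= 0.011015422077787763
time: 10.83
tcp_pos: [453.9, -22.4, 40.3]
tcp_rot: [[0.094, 0.996, -0.001], [0.996, -0.094, -0.0], [-0.0, -0.001, -1.0]]
wrist_force: [-10.9, 1.5, 21.8]
opening: 46.9
t 10.83 tcp [453.9 -22.4  40.3] vise -0.3 1.8 yaw-vise+y deg 0.04 F [-10.9   1.5  21.8] op 46.9 tilt [-0.0007 -0.0001]
twist 0.0004
after twist dx,dy,dz /300: -0.0009 0.001 -0.0001 rows>= 0.009445172215469385
```

```bash
python3 -m inch '[{"gripper":0.4,"dx":0,"dy":0,"dz":-0.005,"twist":0},{"gripper":0.75,"dx":0,"dy":0,"dz":0,"twist":0},{"gripper":0.75,"dx":0,"dy":0,"dz":0,"twist":0},{"gripper":0.75,"dx":0,"dy":0,"dz":0,"twist":0},{"gripper":0.75,"dx":0,"dy":0,"dz":-0.06,"twist":0},{"gripper":0.75,"dx":0,"dy":0,"dz":-0.12,"twist":0},{"gripper":0.75,"dx":0,"dy":0,"dz":-0.12,"twist":0},{"gripper":0.3,"dx":0.1,"dy":0,"dz":0,"twist":0},{"gripper":0.3,"dx":0.1,"dy":0,"dz":0,"twist":0},{"gripper":0.3,"dx":0.1,"dy":0,"dz":0,"twist":0},{"gripper":0.3,"dx":0,"dy":0,"dz":0,"twist":0},{"gripper":0.3,"dx":0,"dy":0,"dz":0,"twist":0}]';  python3 - <<'E'
from h import *
crop(imaging.camera("scene"),195,115,325,255,5,"pics/s11.png")
E
python3 st.py
```

```text
time: 11.83
tcp_pos: [462.1, 68.3, 129.2]
tcp_rot: [[0.091, 0.996, 0.0], [0.996, -0.091, -0.0], [-0.0, 0.0, -1.0]]
wrist_force: [-0.3, -0.6, -0.0]
opening: 25.8
t 11.88 tcp [462.   67.4 129.1] vise -0.7 91.9 yaw-vise+y deg 0.13 F [ 0.  -0.4  0. ] op 25.7 tilt [-0.0003 -0.0004]
```

View pics/s11.png

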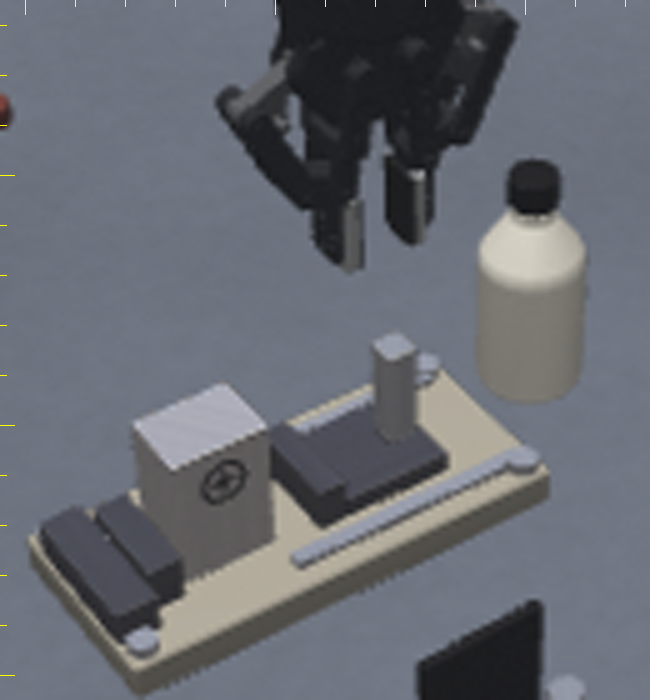

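```bash
python3 - <<'E'
from h import *
import pickle
from scipy.optimize import least_squares
s=imaging.camera("scene")
O=np.array([454.0,-24.2]);th=-0.095
ux=np.array([np.cos(th),np.sin(th)]);uy=np.array([-np.sin(th),np.cos(th)])
V=lambda w:(((w[:2]-O)@ux).round(1),((w[:2]-O)@uy).round(1))
S=lambda a,b:(a/5+195-.4,b/5+115-.4)
print("handle",V(onz(s,S(394,347),86)))
pts=[V(onz(s,S(a,b),90)) for a,b in((133,430),(174,470),(268,424),(225,384))];print(pts,np.mean(pts,0))
print("mark",V(onz(s,S(223,482),70)))
E
python3 st.py 0 101 46 0
```

```text
handle (np.float64(-0.0), np.float64(101.5))
[(np.float64(-13.8), np.float64(-23.2)), (np.float64(17.9), np.float64(-21.3)), (np.float64(15.7), np.float64(26.4)), (np.float64(-17.2), np.float64(24.6))] [0.65  1.625]
mark (np.float64(17.0), np.float64(1.8))
t 11.93 tcp [461.9  66.8 129. ] vise -0.7 91.4 yaw-vise+y deg 0.06 F [ 0.1 -0.5  0.2] op 25.8 tilt [-0.0005 -0.0005]
twist 0.0006
after twist dx,dy,dz /300: 0.0321 0.0024 0.2767 rows>= 2.004291426804654
```

```bash
python3 -m inch '[{"gripper":0.3,"dx":0.033,"dy":0.002,"dz":0,"twist":0},{"gripper":0.3,"dx":0,"dy":0,"dz":0.09,"twist":0},{"gripper":0.3,"dx":0,"dy":0,"dz":0.09,"twist":0},{"gripper":0.3,"dx":0,"dy":0,"dz":0.05,"twist":0},{"gripper":0.3,"dx":0,"dy":0,"dz":0.045,"twist":0},{"gripper":0.3,"dx":0,"dy":0,"dz":0,"twist":0},{"gripper":0.3,"dx":0,"dy":0,"dz":0,"twist":0}]'; python3 st.py 0 79 46 0
```

```text
time: 12.52
tcp_pos: [463.0, 76.6, 46.2]
tcp_rot: [[0.096, 0.995, -0.002], [0.995, -0.096, 0.0], [-0.0, -0.002, -1.0]]
wrist_force: [0.4, 1.3, 0.8]
opening: 25.3
t 12.52 tcp [463.   76.6  46.2] vise -0.6 101.2 yaw-vise+y deg -0.05 F [0.4 1.3 0.8] op 25.3 tilt [-0.0021  0.    ]
twist -0.0005
after twist dx,dy,dz /300: -0.0741 0.002 0.0007 rows>= 0.5331881809388385
```

```bash
python3 -m inch '[{"gripper":0.3,"dx":-0.02,"dy":0,"dz":0,"twist":0},{"gripper":0.3,"dx":-0.014,"dy":0,"dz":0,"twist":0},{"gripper":0.3,"dx":-0.014,"dy":0,"dz":0,"twist":0},{"gripper":0.3,"dx":-0.014,"dy":0,"dz":0,"twist":0},{"gripper":0.3,"dx":-0.01,"dy":0,"dz":0,"twist":0},{"gripper":0.3,"dx":0,"dy":0,"dz":0,"twist":0}]'; python3 st.py 0 76.7 46 0
```

```text
time: 13.02
tcp_pos: [462.2, 54.6, 47.5]
tcp_rot: [[0.095, 0.995, 0.001], [0.995, -0.095, -0.001], [-0.001, 0.001, -1.0]]
wrist_force: [-0.3, 0.6, 0.2]
opening: 25.5
t 13.02 tcp [462.2  54.6  47.5] vise 0.7 79.3 yaw-vise+y deg -0.01 F [-0.3  0.6  0.2] op 25.5 tilt [ 0.0014 -0.0006]
twist -0.0001
after twist dx,dy,dz /300: -0.0085 -0.0022 0.005 rows>= 0.07312945716730292
```

```bash
python3 -m inch '[{"gripper":0.3,"dx":-0.006,"dy":0,"dz":0,"twist":0},{"gripper":0.3,"dx":0,"dy":0,"dz":0,"twist":0},{"gripper":0.3,"dx":0,"dy":0,"dz":0,"twist":0}]'; python3 st.py;python3 -m inch '[{"gripper":0.3,"dx":-0.005,"dy":0,"dz":0,"twist":0},{"gripper":0.3,"dx":0,"dy":0,"dz":0,"twist":0},{"gripper":0.3,"dx":0,"dy":0,"dz":0,"twist":0}]'; python3 st.py
```

```text
time: 13.27
tcp_pos: [461.7, 53.5, 47.0]
tcp_rot: [[0.094, 0.996, 0.001], [0.996, -0.094, -0.0], [-0.0, 0.001, -1.0]]
wrist_force: [1.0, 1.5, 0.6]
opening: 25.2
t 13.27 tcp [461.7  53.5  47. ] vise 0.3 78.1 yaw-vise+y deg 0.03 F [1.  1.5 0.6] op 25.2 tilt [ 0.0006 -0.0004]
time: 13.52
tcp_pos: [461.6, 52.5, 47.0]
tcp_rot: [[0.094, 0.996, 0.001], [0.996, -0.094, 0.0], [0.001, 0.001, -1.0]]
wrist_force: [0.7, 3.7, 1.8]
opening: 25.9
t 13.52 tcp [461.6  52.5  47. ] vise 0.3 77.1 yaw-vise+y deg 0.02 F [0.7 3.7 1.8] op 25.9 tilt [0.0006 0.0005]
```

```bash
for i in 1; do python3 -m inch '[{"gripper":0.3,"dx":-0.005,"dy":0,"dz":0,"twist":0},{"gripper":0.3,"dx":0,"dy":0,"dz":0,"twist":0},{"gripper":0.3,"dx":0,"dy":0,"dz":0,"twist":0}]'|grep -E 'force|pos'; python3 -m inch '[{"gripper":0.3,"dx":-0.005,"dy":0,"dz":0,"twist":0},{"gripper":0.3,"dx":0,"dy":0,"dz":0,"twist":0},{"gripper":0.3,"dx":0,"dy":0,"dz":0,"twist":0}]'|grep -E 'force|pos'; done; python3 st.py; python3 - <<'E'
from h import *
crop(imaging.camera("scene"),195,135,325,255,6,"pics/s12.png")
E
```

```text
tcp_pos: [461.5, 51.8, 47.0]
wrist_force: [1.9, 7.8, 1.6]
tcp_pos: [461.5, 51.8, 47.0]
wrist_force: [2.6, 15.0, 1.1]
t 14.02 tcp [461.5  51.8  47. ] vise 0.3 76.4 yaw-vise+y deg -0.01 F [ 2.6 15.   1.1] op 25.5 tilt [0.0014 0.0046]
```

View pics/s12.png

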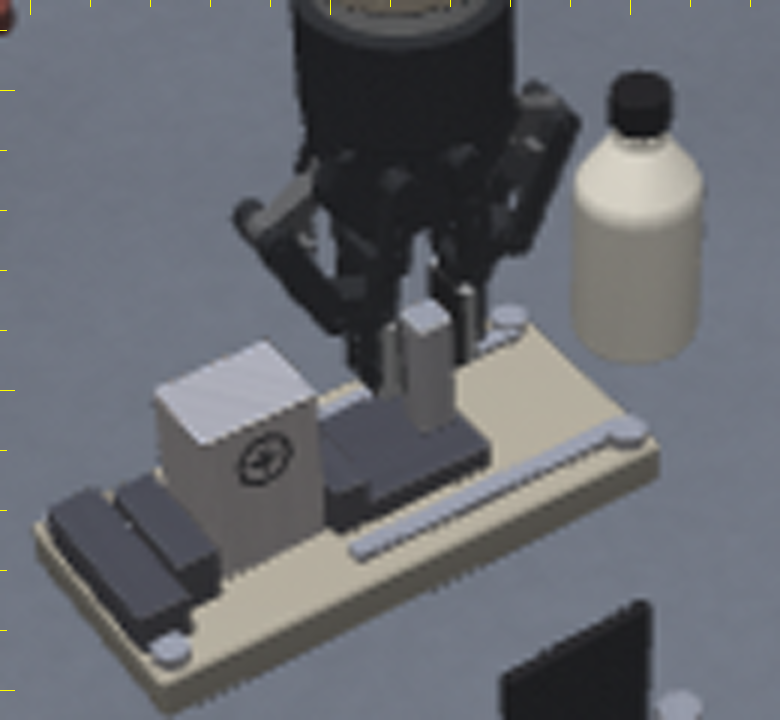

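```bash
python3 -m inch '[{"gripper":0.3,"dx":0.023,"dy":0,"dz":0,"twist":0},{"gripper":0.3,"dx":0,"dy":0,"dz":0,"twist":0},{"gripper":0.3,"dx":0,"dy":0,"dz":-0.08,"twist":0},{"gripper":0.6,"dx":0,"dy":0,"dz":-0.13,"twist":0},{"gripper":0.6,"dx":0,"dy":0,"dz":-0.13,"twist":0},{"gripper":0.6,"dx":0,"dy":0,"dz":-0.03,"twist":0}]'; python3 st.py 236.8 20.8 158 0
```

```text
time: 14.57
tcp_pos: [464.8, 55.2, 163.9]
tcp_rot: [[0.094, 0.996, 0.008], [0.996, -0.094, -0.002], [-0.001, 0.008, -1.0]]
wrist_force: [0.9, -0.1, 0.9]
opening: 51.2
t 14.57 tcp [464.8  55.2 163.9] vise 3.2 80.1 yaw-vise+y deg 0.03 F [ 0.9 -0.1  0.9] op 51.2 tilt [ 0.0082 -0.0019]
twist 0.0003
after twist dx,dy,dz /300: -0.1975 0.7785 0.0195 rows>= 5.780132901980803
```

```bash
python3 -m inch '[{"gripper":0.6,"dx":-0.0282,"dy":0.1112,"dz":0,"twist":0},{"gripper":0.6,"dx":-0.0282,"dy":0.1112,"dz":0,"twist":0},{"gripper":0.6,"dx":-0.0282,"dy":0.1112,"dz":0,"twist":0},{"gripper":0.6,"dx":-0.0282,"dy":0.1112,"dz":0,"twist":0},{"gripper":0.6,"dx":-0.0282,"dy":0.1112,"dz":0,"twist":0},{"gripper":0.6,"dx":-0.0282,"dy":0.1112,"dz":0,"twist":0},{"gripper":0.6,"dx":-0.0282,"dy":0.1112,"dz":0,"twist":0},{"gripper":0.6,"dx":0,"dy":0,"dz":0,"twist":0},{"gripper":0.6,"dx":0,"dy":0,"dz":0,"twist":0}]'; python3 st.py 236.8 20.8 74 0; python3 - <<'E'
from h import *
crop(imaging.camera("scene"),195,155,345,305,5,"pics/s13.png")
crop(imaging.camera("top"),235,125,345,275,5,"pics/t13.png")
E
```

```text
time: 15.32
tcp_pos: [688.3, -26.4, 154.9]
tcp_rot: [[0.096, 0.995, -0.004], [0.995, -0.096, -0.001], [-0.001, -0.004, -1.0]]
wrist_force: [-0.5, 0.6, -0.1]
opening: 51.1
t 15.32 tcp [688.3 -26.4 154.9] vise 233.5 20.0 yaw-vise+y deg -0.05 F [-0.5  0.6 -0.1] op 51.1 tilt [-0.004  -0.0005]
twist -0.0006
after twist dx,dy,dz /300: 0.0026 0.011 0.2698 rows>= 1.9426750930561512
```

View pics/s13.png

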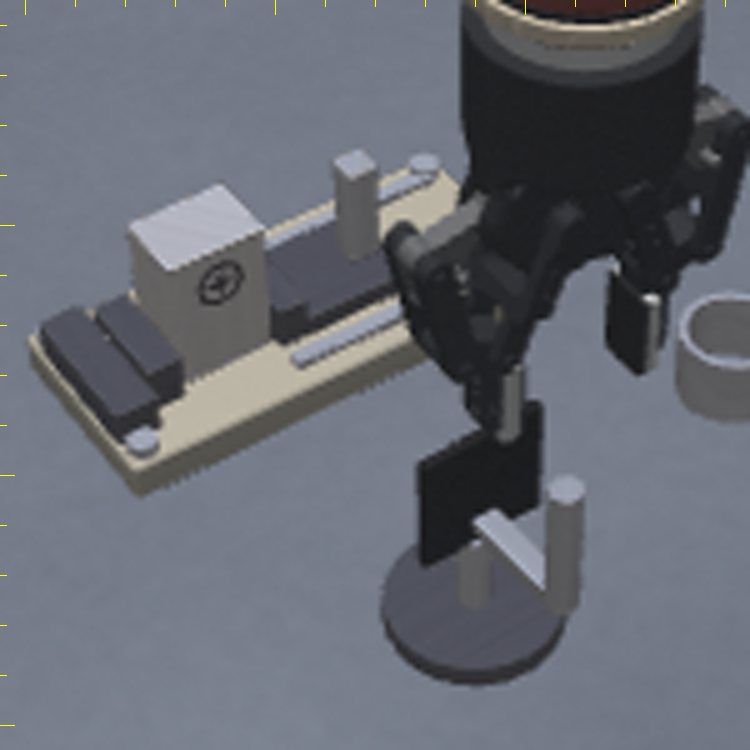

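View pics/t13.png

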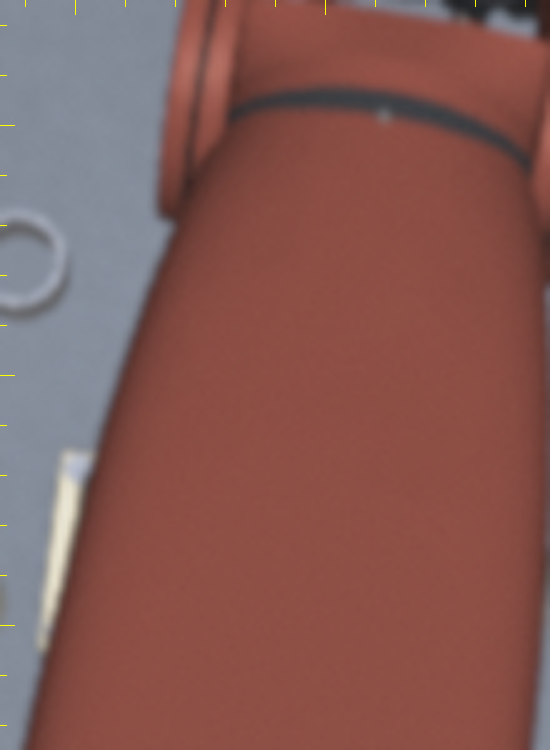

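```bash
python3 -m inch '[{"gripper":0.6,"dx":0.003,"dy":0.011,"dz":0.08,"twist":0},{"gripper":0.6,"dx":0,"dy":0,"dz":0.08,"twist":0},{"gripper":0.6,"dx":0,"dy":0,"dz":0.06,"twist":0},{"gripper":0.6,"dx":0,"dy":0,"dz":0.045,"twist":0},{"gripper":0.6,"dx":0,"dy":0,"dz":0,"twist":0},{"gripper":0.6,"dx":0,"dy":0,"dz":0,"twist":0}]'; python3 st.py 236.8 20.8 74 0; python3 - <<'E'
from h import *
s=imaging.camera("scene")
crop(s,245,175,345,305,5,"pics/s14.png")
O=np.array([454.0,-24.2]);th=-0.095
ux=np.array([np.cos(th),np.sin(th)]);uy=np.array([-np.sin(th),np.cos(th)])
V=lambda w:(float(((w[:2]-O)@ux).round(1)),float(((w[:2]-O)@uy).round(1)))
S=lambda a,b:(a/5+195-.4,b/5+155-.4)
print("handle",V(onz(s,S(355,163),86)))
pts=[V(onz(s,S(a,b),90)) for a,b in((130,228),(172,270),(266,228),(220,185))];print(pts,np.mean(pts,0))
E
```

```text
time: 15.92
tcp_pos: [691.0, -24.0, 78.3]
tcp_rot: [[0.094, 0.996, -0.001], [0.996, -0.094, -0.0], [-0.0, -0.001, -1.0]]
wrist_force: [1.4, -0.2, -0.1]
opening: 51.4
t 15.92 tcp [691.  -24.   78.3] vise 235.9 22.7 yaw-vise+y deg 0.05 F [ 1.4 -0.2 -0.1] op 51.4 tilt [-0.0011 -0.    ]
twist 0.0006
after twist dx,dy,dz /300: -0.0063 0.003 0.0144 rows>= 0.11497960056253155
handle (-0.7, 81.3)
[(-15.6, -23.6), (17.5, -22.0), (17.4, 24.3), (-17.8, 22.5)] [0.375 0.3  ]
```

View pics/s14.png

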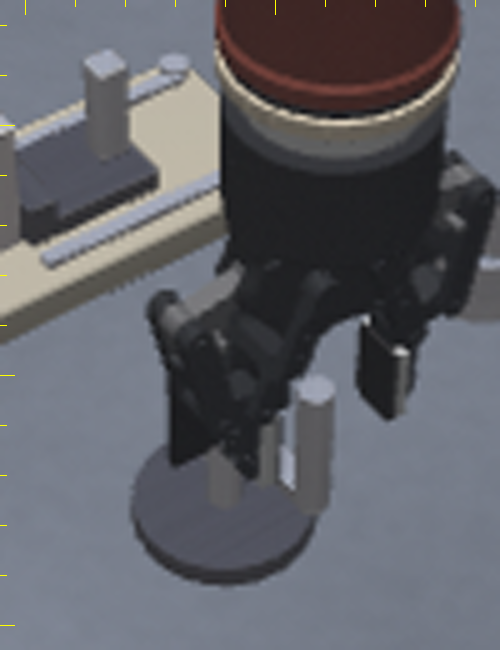

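```bash
python3 - <<'E'
from h import *
s=imaging.camera("scene");o=bot.get_obs();p=o["tcp_pos"];R=o["tcp_rot"]
for z in (-13,-18,-23):
  for sx in(-25.7,25.7):
    w=p+R@np.array([sx,11,z]); print(w.round(0),((proj(s,w)[0]-[245,175]+.4)*5).round(0))
# image ray of -y tip (270,487), +y tip (395,418)
for a,b in((270,487),(395,418)):
  for z in (90,100,110): print(z,onz(s,(a/5+245-.4,b/5+175-.4),z).round(0))
print("pin", onz(s,(316/5+245-.4,388/5+175-.4),125))
E
```

```text
[701. -51.  93.] [281. 496.]
[706.   0.  93.] [392. 436.]
[701. -51.  98.] [282. 487.]
[706.   0.  98.] [393. 427.]
[701. -51. 103.] [282. 478.]
[706.   0. 103.] [394. 418.]
90 [693. -49.  90.]
100 [700. -55. 100.]
110 [706. -61. 110.]
90 [698.   9.  90.]
100 [704.   3. 100.]
110 [710.  -3. 110.]
pin [690.47459726 -25.34443933 125.        ]
```

```bash
python3 -m inch '[{"gripper":0.4,"dx":-0.005,"dy":0,"dz":0.025,"twist":0},{"gripper":0.1,"dx":0,"dy":0,"dz":0,"twist":0},{"gripper":0.1,"dx":0,"dy":0,"dz":0,"twist":0},{"gripper":0.1,"dx":0,"dy":0,"dz":0,"twist":0},{"gripper":0.1,"dx":0,"dy":0,"dz":0,"twist":0},{"gripper":0.1,"dx":0,"dy":0,"dz":0,"twist":0},{"gripper":0.1,"dx":0,"dy":0,"dz":0,"twist":0}]'; python3 st.py; python3 - <<'E'
from h import *
s=imaging.camera("scene")
crop(s,245,175,345,305,5,"pics/s15.png")
E
```

```text
time: 16.6
tcp_pos: [691.8, -25.9, 71.0]
tcp_rot: [[0.094, 0.996, -0.0], [0.996, -0.094, -0.0], [-0.0, -0.0, -1.0]]
wrist_force: [-2.0, -0.7, 0.5]
opening: 12.8
t 16.60 tcp [691.8 -25.9  71. ] vise 236.9 20.8 yaw-vise+y deg 0.03 F [-2.  -0.7  0.5] op 12.8 tilt [-0.     -0.0001]
```

View pics/s15.png

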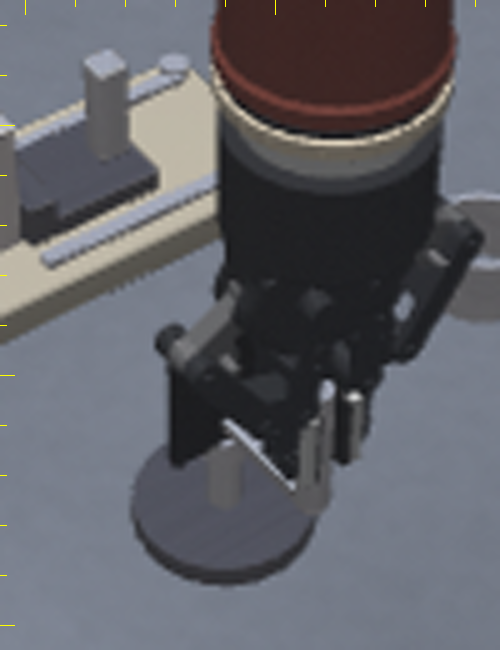

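```bash
python3 - <<'E'
from h import *
import pickle
t,s=pickle.load(open("cam0.pkl","rb"))
crop(t,285,125,335,195,10,"pics/t0m.png")
crop(s,260,225,325,295,10,"pics/s0m.png")
E
```

```text
(no output)
```

View pics/t0m.png

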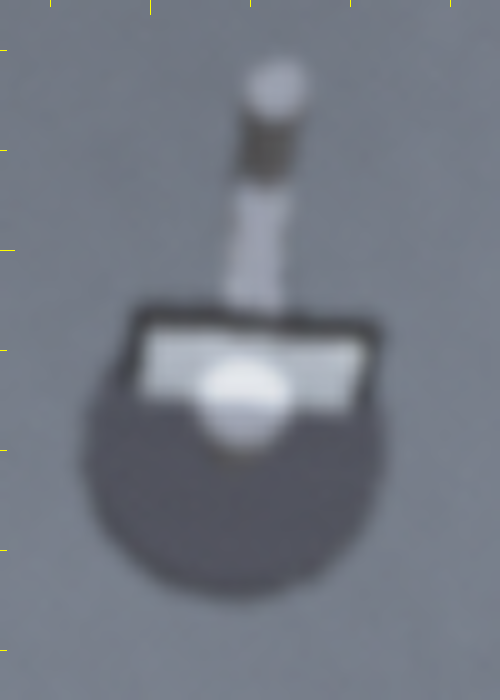

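View pics/s0m.png

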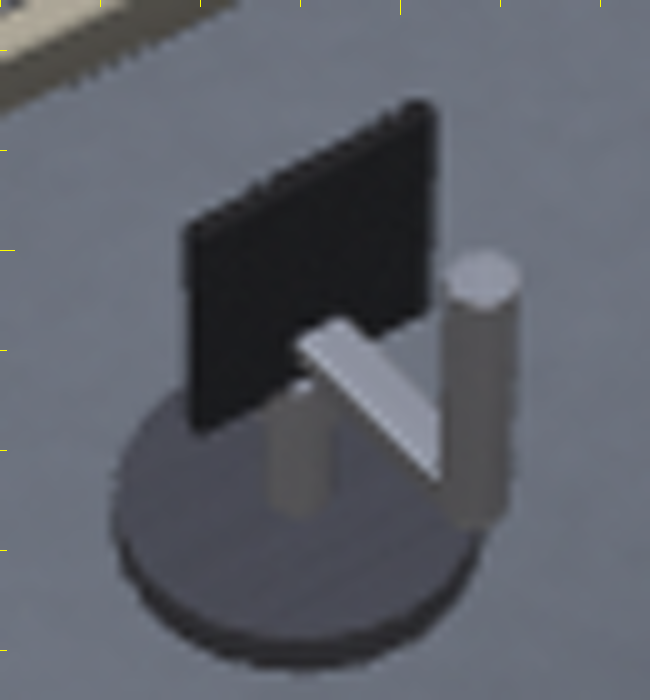

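```bash
python3 - <<'E'
from h import *
import pickle
from scipy.optimize import least_squares
t,s=pickle.load(open("cam0.pkl","rb"))
T=lambda a,b:np.array((a/10+285-.45,b/10+125-.45)); S=lambda a,b:np.array((a/10+260-.45,b/10+225-.45))
a=np.linspace(0,2*np.pi,361)
def circ(c,x,y,z): return proj(c,np.c_[x+38*np.cos(a),y+38*np.sin(a),z+0*a])
def r(p):
    x,y,h=p
    qt=np.r_[circ(t,x,y,h),circ(t,x,y,0)];qs1=circ(s,x,y,h);qs0=circ(s,x,y,0)
    return [qt[:,0].min()-T(83,0)[0],qt[:,0].max()-T(387,0)[0],qt[:,1].max()-T(0,600)[1],
      min(qs1[:,0].min(),qs0[:,0].min())-S(113,0)[0],max(qs1[:,0].max(),qs0[:,0].max())-S(489,0)[0],qs1[:,1].max()-S(0,641)[1],qs0[:,1].max()-S(0,672)[1]]
f=least_squares(r,[637,-23.6,10]);print(f.x.round(2),np.round(f.fun,2))
for i in ((0,1,2),):
    g=least_squares(lambda p:[r((*p,10))[k] for k in i],[637,-23.6]);print("top only",g.x)
g=least_squares(lambda p:[r((*p,10))[k] for k in (3,4,5,6)],[637,-23.6]);print("scene only",g.x)
P=tri([(t,T(278,88)),(s,S(481,278))]);print("pin",P,onz(t,T(278,88),125),onz(s,S(481,278),125))
for n,c,l in(("t",t,[T(140,308),T(382,325)]),("s",s,[S(188,226),S(428,100)])):
    A,B=[onz(c,q,111) for q in l];d=A-B; d=d if d[1]>0 else -d; print(n,A.round(1),B.round(1),"norm yaw",np.arctan2(-d[0],d[1]))
l=[T(140,308),T(382,325)];m=[S(188,226),S(428,100)]
L=tri([(t,l[0]),(s,m[1])]);Rr=tri([(t,l[1]),(s,m[0])]);d=L-Rr;print(L,Rr,"stereo yaw",np.arctan2(-d[0],d[1]))
# arm direction via pin post base vs. pole
E
```

```text
[636.34 -22.29  11.98] [-0.34 -0.15  0.38  0.1  -0.21 -0.03  0.64]
top only [637.32057435 -22.97728135]
scene only [635.25536443 -21.20521598]
pin [691.30108675 -26.42212284 126.06155001] [691.68531928 -26.43827565 125.        ] [690.57456758 -25.80211627 125.        ]
t [642.9   4.2 111. ] [639.8 -51.6 111. ] norm yaw -0.05468131692923137
s [636.  -50.6 111. ] [640.2   6.1 111. ] norm yaw -0.07366353954899317
[642.12698595   4.27986023 113.69993938] [638.59389436 -51.88192787 114.16269239] stereo yaw -0.06282637960814874
```

```bash
python3 -m inch '[{"gripper":0.1,"dx":0.0128,"dy":-0.0006,"dz":0,"twist":-0.0445},{"gripper":0.1,"dx":0.0128,"dy":-0.0006,"dz":0,"twist":-0.0445},{"gripper":0.1,"dx":0.0128,"dy":-0.0006,"dz":0,"twist":-0.0445},{"gripper":0.1,"dx":0.0128,"dy":-0.0006,"dz":0,"twist":-0.0445},{"gripper":0.1,"dx":0.0128,"dy":-0.0006,"dz":0,"twist":-0.0445},{"gripper":0.1,"dx":0.0128,"dy":-0.0006,"dz":0,"twist":-0.0445},{"gripper":0.1,"dx":0,"dy":0,"dz":0,"twist":0},{"gripper":0.1,"dx":0,"dy":0,"dz":0,"twist":0},{"gripper":0.1,"dx":0,"dy":0,"dz":0,"twist":0}]'; python3 st.py; python3 - <<'E'
from h import *
s=imaging.camera("scene")
crop(s,260,225,325,295,10,"pics/s16.png")
crop(imaging.camera("top"),275,95,405,285,4,"pics/t16.png")
E
```

```text
time: 17.4
tcp_pos: [688.5, -3.8, 71.0]
tcp_rot: [[-0.318, 0.948, -0.001], [0.948, 0.318, -0.001], [-0.0, -0.001, -1.0]]
wrist_force: [-3.6, -3.8, 3.6]
opening: 13.0
t 17.40 tcp [688.5  -3.8  71. ] vise 231.5 42.5 yaw-vise+y deg 23.97 F [-3.6 -3.8  3.6] op 13.0 tilt [-0.0009 -0.0008]
```

View pics/s16.png

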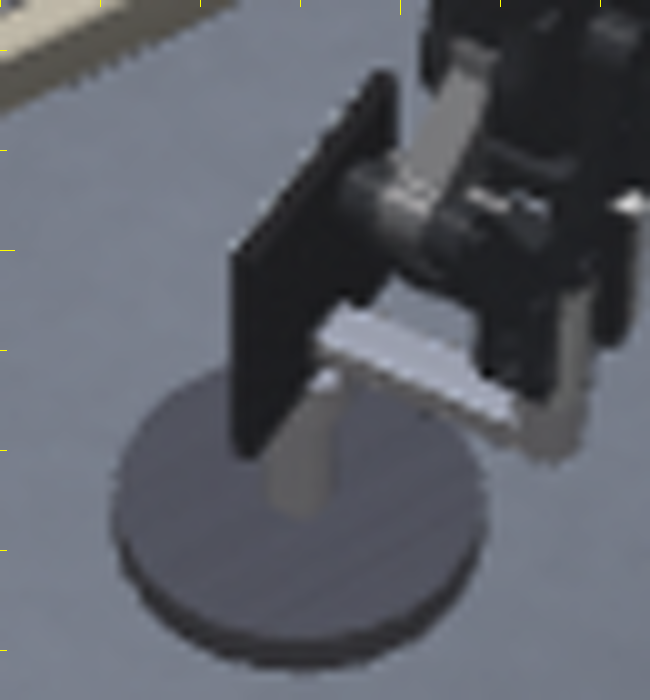

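View pics/t16.png

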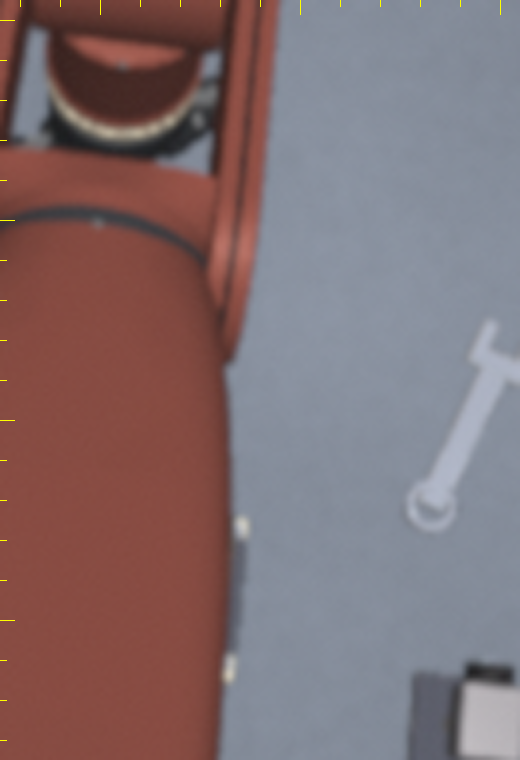

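```bash
python3 - <<'E'
from h import *
from scipy.optimize import least_squares
s=imaging.camera("scene")
S=lambda a,b:np.array((a/10+260-.45,b/10+225-.45))
A=np.array([636.4,-22.8])
def pt(y,d,w,z):
    c,q=np.cos(y),np.sin(y); return [A[0]+c*d-q*w,A[1]+q*d+c*w,z]
# rest: pin base & frame corners; unknown yaw0, z's
for y in (-.062,.32,.357,.39):
    print(y,"frame",[((proj(s,pt(y,0,w,111))[0]-[260,225]+.45)*10).round(0).tolist() for w in(-28.5,28.5)],"back",[((proj(s,pt(y,4,w,111))[0]-[260,225]+.45)*10).round(0).tolist() for w in(-28.5,28.5)],
     "pinbase",((proj(s,pt(y,55,0,66))[0]-[260,225]+.45)*10).round(0).tolist())
crop(s,110,150,330,290,3,"pics/s17.png")
E
```

```text
-0.062 frame [[181.0, 224.0], [419.0, 95.0]] back [[193.0, 236.0], [432.0, 107.0]] pinbase [473.0, 490.0]
0.32 frame [[223.0, 252.0], [377.0, 68.0]] back [[241.0, 261.0], [395.0, 76.0]] pinbase [544.0, 429.0]
0.357 frame [[227.0, 254.0], [373.0, 66.0]] back [[246.0, 262.0], [391.0, 74.0]] pinbase [549.0, 422.0]
0.39 frame [[232.0, 256.0], [368.0, 65.0]] back [[251.0, 264.0], [387.0, 71.0]] pinbase [553.0, 416.0]
```

View pics/s17.png

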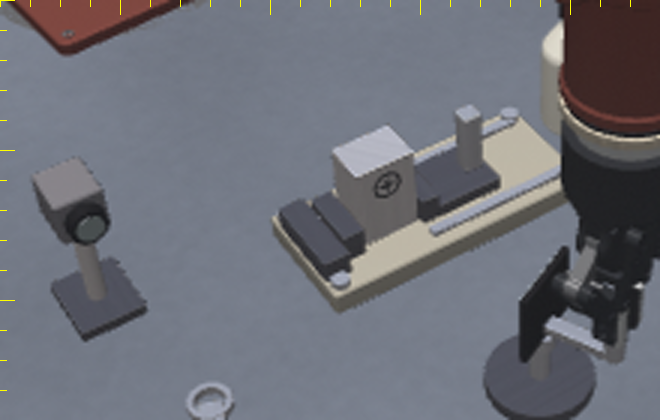

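```bash
python3 -m inch '[{"gripper":0.1,"dx":0,"dy":0,"dz":0,"twist":0},{"gripper":0.1,"dx":0,"dy":0,"dz":0,"twist":0},{"gripper":0.1,"dx":0,"dy":0,"dz":0,"twist":0},{"gripper":0.1,"dx":0,"dy":0,"dz":0,"twist":0},{"gripper":0.1,"dx":0,"dy":0,"dz":0,"twist":0},{"gripper":0.1,"dx":0,"dy":0,"dz":0,"twist":0}]'; python3 - <<'E'
from h import *
s=imaging.camera("scene");t=imaging.camera("top")
import pickle
t0,s0=pickle.load(open("cam0.pkl","rb"))
S=lambda a,b:(a/3+110-.33,b/3+150-.33)
O=np.array([454.0,-24.2]);th=-0.095
ux=np.array([np.cos(th),np.sin(th)]);uy=np.array([-np.sin(th),np.cos(th)])
print(proj(s0,[471.9,-25.9,70]))
T=lambda a,b:(a/3+280-.33,b/3+120-.33);S0=lambda a,b:(a/3+110-.33,b/3+190-.33)
for dx in(0,1,-1):
  L=tri([(t0,T(352+dx,428)),(s0,S0(90+dx,106))])
  m=np.array([472.2,-25.9]);A=np.array([636.4,-22.8])
  a=[np.arctan2(A[1]-q[1],A[0]-q[0]) for q in(L,m)];print(L.round(1),np.mean(a))
p=bot.get_obs()["tcp_pos"];print(np.arctan2(p[1]-A[1],p[0]-A[0]))
E
```

```text
time: 18.05
tcp_pos: [688.5, -3.8, 71.0]
tcp_rot: [[-0.318, 0.948, -0.001], [0.948, 0.318, -0.001], [-0.0, -0.001, -1.0]]
wrist_force: [-4.4, -3.3, 2.2]
opening: 12.4
[[238.71243294 211.59775338]]
[ 401.9 -219.8   99.7] 0.3587841680832208
[ 402.1 -219.9  100. ] 0.35920710456489874
[ 401.6 -219.7   99.5] 0.35836252154698084
0.34936195477727805
```

```bash
python3 -m inch '[{"gripper":0.1,"dx":0.0017,"dy":0,"dz":0,"twist":-0.005},{"gripper":0.1,"dx":0,"dy":0,"dz":0,"twist":0},{"gripper":0.1,"dx":0,"dy":0,"dz":0,"twist":0},{"gripper":0.1,"dx":0,"dy":0,"dz":0,"twist":0},{"gripper":0.1,"dx":0,"dy":0,"dz":0,"twist":0},{"gripper":0.1,"dx":0,"dy":0,"dz":0,"twist":0}]'; python3 -c "
from station import bot
print(bot.job_done(), bot.get_obs()['tcp_pos'])"
```

```text
time: 18.65
tcp_pos: [688.4, -3.4, 71.0]
tcp_rot: [[-0.325, 0.946, -0.001], [0.946, 0.325, -0.001], [-0.0, -0.001, -1.0]]
wrist_force: [-4.3, -2.9, 3.7]
opening: 12.8
the job is handed in; nothing more can be done
the job is handed in; nothing more can be done
```

The job is done and was handed in at 18.7 s, well inside the 64 s limit, with the gripper still holding the mirror pin.

I pushed the sliding jaw open and lifted the block out. I set it back a quarter turn counter-clockwise and pushed the jaw onto it until it stopped moving at 15 N. Then I gripped the pin and swung the mirror about 0.42 rad.

**Block and jaw:** In the picture taken after clamping, the block's axis was at vise (0.4, 0.3) mm. The mark faced the mirror and the handle was at 81.3 mm, where 81.5 is snug.

**Mirror:** The mirror needed to be at 0.359 rad from world +x. The final pin position gives about 0.356 rad. The last picture also fitted about 0.36, though it can only resolve about ±0.02.

**Two readings that disagreed:**
- **Heights:** The arm's height reading was about 40 mm lower than where the pictures showed the fingertips, so I set depths from the pictures.
- **Stand axis:** My two camera estimates of the stand's axis differed by about 2 mm. That makes the mirror angle uncertain by about 0.02 rad.

I never moved near the oil bottle, pipe offcut or spanner. What I could see of them looked unchanged, but I did not measure them again at the end.

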